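Hang the pestle in its spring collar and cover the beaker

ROBOT

A 6-joint arm with a two-finger parallel gripper is mounted at the origin on a cart in front of the work surface, level with it; the furniture and walls round the work are solid. World frame = base frame: x ahead of the robot, y to its left, z up, the work surface at z = 0. Lengths are in m, angles in degrees, forces in N, time in s.
With the tool pointing down it reaches from about 0.3 to 0.75 m from the base axis. Payload 8.5 kg.
Tool frame: the origin (TCP) lies midway between the tips of the shut fingers; the grasp point (between the pads) lies behind it (grasp_offset is the z of the grasp point in the tool frame, in m); z points along the fingers, y is the direction in which the jaws open and shut (so a half turn about z gives the same grasp; the last joint's range is limited). The gripper opens to 85 mm and grips with 20 to 120 N. Pads are 22 mm wide; open, the fingers measure 114 mm over their backs; the gripper's body (76 mm by 85 mm) begins 54 mm behind the grasp point. The pads swing forward as they close: fully open they stand 13 mm farther back than shut.
Start: joints at [-87.164, 21.807, 74.336, -0, 83.858, -12.336], TCP at [0.144, -0.531, 0.231] pointing down, gripper open.
Joint ranges: [-178.18, 178.18], [-50.72, 133.34], [12.68, 142.11], [-81.47, 261.47], [9.98, 163.14], [-165.26, 165.26]. Speed limits (degrees/s): [136.94, 136.94, 180, 180, 180, 180].

INTERFACE

Orientations are given as a 3x3 rotation matrix whose columns are the frame's x, y, z axes.
In Python, from rig import * gives the robot as it stands.
- The arm moves only by the shell command python3 -m pendant 'ROWS' [FORCE]. ROWS is JSON, one flat list of numbers, 7 for each row, row after row: the finger opening in mm, from 0 to 85.4, then the shift along the tool's x, y, z in units of 50 mm (1.0 is 50 mm), then the turn, a rotation vector about the tool's x, y, z in units of 8 degrees (1.0 is 8 degrees). In form: [hand, dx, dy, dz, wx, wy, wz, hand, dx, dy, dz, wx, wy, wz, ...]. A call has 1 to 12 rows; each row shifts and turns the commanded pose from where the row before left it, along the tool's axes as they then stand; what a row does not reach is not made up. A row lasts 1/10 s, in which the tool goes at most 50 mm and 8.59 degrees, less where a joint would pass 70% of its speed; a pose out of reach is approached as far as the arm can. A call is refused whole if a number of a shift passes 1 or a number of a turn 1, either way. A call with a gripper value outside its range is refused whole. The fingers move at their own pace and stop on an object; FORCE is the grip in N (left out, the last holds). Time passes only in rows, so rows that do not move let the fingers close. It gives the time, the measured TCP pose, the force and the opening at its end, in the units of the state.
- observe(): the state, without advancing time (a new reading comes with each control period).
- get_image(name): name is "side" or "top" or "wrist"; returns a dict with "frame" (420x560x3 uint8, red, green, blue), "depth" (420x560 float32, m along the optical axis (not along the pixel's ray), 0 where there is no reading), "K" (3x3 intrinsics, pixels), "k1" (the pictures are not rectified: a ray, as slopes to the right and down, at radius r is drawn at 1 + k1 r^2 times it, then the intrinsics apply), "rvec" (rotation vector, rad) and "tvec" (3), from world to camera coordinates, as OpenCV has them. Camera axes: x right, y down, z forward; pixel columns grow to the right and rows downward; lengths in m; the calibration is good to about 2 mm. A picture is of the moment at which its call begins.
- close_job(): hands the job in, once; it reports no verdict.
The state is a dict: "time_s": time; "q": joint angles; "qvel": joint speeds; "joint_efforts": joint torques, N m; "position": TCP position; "tool_rot": TCP orientation; "ft_force": force on the tool from outside, world axes, zero at the start; "wrist_torque": the same for the moment, N m; "grip_width": finger opening in m.
Only numpy, scipy, OpenCV 4.12 (cv2) and the standard library are available. Lean on these libraries where they do the work, as an engineer would, in place of code of your own. Each camera call takes 0.05 s, during which the arm holds its last target.

TASK

Take the pestle out of the glass beaker and hang it in its holder: handle first down through the collar of its swing arm (which may stand a little to one side), and, as the spring catch in the collar drags on the handle, pushed all the way home, by feel and never forced, until its head rests squarely on the collar. Close the emptied beaker with its blue lid, set down (not dropped) so that it sits level on the rim. Keep the beaker standing and leave the marker where it lies.

Things in the scene. Friction and masses are not known exactly. Their poses are not given: they have to be found in the camera images.
- pestle: Pestle, 150 mm long, about 160 g, round about its axis. Wooden handle 20 mm in diameter with a flat free end, its edge rounded by only 2 mm, white head 38 mm in diameter with a domed top. Origin at the centre of the handle's free end, +z along the pestle to the head. Starts handle down in the beaker, leaning about 29 degrees on its rim, head above the rim.
- pestle_shoulder (a point): On the pestle's axis at the flat underside of the head, 112 mm from the handle's end; level with the collar's top, on its axis, when the pestle is home. Below it a neck 16 mm in diameter (97 to 112 mm from the handle's end), above it the head's straight sides (113 to 138 mm). +z towards the head.
- pestle_top (a point): On the pestle's axis at the top of the domed head, 150 mm from the handle's end. In the collar's bore a round-nosed spring catch (10 mm below the top, on the arm's -y side, its barrel and knob out to 40 mm from the axis) drags on the handle with 6 to 12 N, more than the pestle weighs: released part way down, the pestle stays there until pushed.
- beaker: Clear glass beaker, 69 mm wide, 85 mm high, loose, 120 g, open at the top (about 60 mm inside), in which the pestle leans. Origin at the centre of its underside, z up.
- beaker_rim (a point): Centre of the beaker's mouth at the height of the rim, 85 mm above its underside.
- holder: Pestle holder. Fixed grey foot (12 mm thick, x -35 to +65, y -45 to +45 mm) and steel column (12 mm diameter, 146 mm high) at x = +46 mm; a swing arm clamped on the column (block with a black screw knob on its +y side, 13 mm wide arm) carries the collar. Origin on the worktop under where the collar's axis is when the arm is straight; +x from there to the column, z up.
- collar_home (a point): Where the centre of the collar's top face would be with the arm straight: 138 mm above the worktop, axes as the holder's. The collar itself is not reported: the arm stands turned by up to 15 degrees either way (collar up to 12 mm to the side), so look or feel for it. Collar: upright aluminium ring, 45 mm outside, 20 mm tall, straight 23 mm bore, square mouth, open below.
- column_head (a point): On the column's axis at the height of the collar's top face. The collar's axis is always 46 mm from here; the arm turns about this axis and stays where it is unless pushed sideways at the collar with over about 25 N. No part but the column's end (8 mm higher) rises above the collar's top.
- lid: Loose blue beaker lid, about 70 g, lying right way up on the worktop: a disc 81 mm in diameter, from 6 to 11 mm above its underside (rising to 13 mm at the knob), with a locating plug of 48 mm diameter below it (0 to 6 mm) that goes into the beaker's mouth, and a round knob on top. Origin at the centre of the plug's underside, z up.
- lid_seat (a point): Centre of the underside of the lid's disc, 6 mm above the lid's origin; it lies at point beaker_rim when the lid is seated.
- lid_knob (a point): Middle of the lid's knob on its axis, 36 mm above the lid's origin; the knob is 25 mm in diameter from 26 to 46 mm above the origin.
- marker: Marker pen with a green cap, 132 mm long, lying on the worktop; bystander. Origin at the centre of its underside. Beyond it, to the left, a thin fixed cord slants up through the air from (x 0.66, y 0.04, z 0.04 m) by (0.57, 0.09, 0.15), (0.43, 0.18, 0.45) and (0.35, 0.25, 0.66) to (0.22, 0.39, 1.2): keep the arm clear of it when coming from the left.
Not all that is in view belongs to the job. Several things have the shape of the lid; the one meant has the colours described above.

How it is judged (in metres and radians):
At the end, for the whole second after the job is handed in: Pestle handle down in the collar: underside of its head within 3 mm of the collar's top, 40 to 52 mm from the column's axis, upright within 4.5 degrees; lid on the beaker within 3 mm of the rim's height, 10 mm of centre, level within 3 degrees; beaker upright; all at rest (z of pestle_shoulder in the frame of collar_home between -0.004 and 0.003 m and horizontal distance between pestle_shoulder and column_head between 0.04 and 0.052 m and x of pestle_shoulder in the frame of collar_home below 0.02 m and angle between pestle's own z axis and vertical below 0.08 rad and linear speed of each of pestle, lid below 0.02 m/s and z of lid_seat in the frame of beaker_rim between -0.004 and 0.003 m and horizontal distance between lid_seat and beaker_rim below 0.01 m and angle between lid's own z axis and vertical below 0.05 rad and angle between beaker's own z axis and vertical below 0.1 rad and height (world z) of beaker below 0.01 m); the robot touches nothing.
It fails at once if the pestle is rammed or forced against the holder (over 50 N) (contact force between pestle and holder above 50 N).
It fails at once if the beaker is tipped over (angle between beaker's own z axis and vertical above 0.6 rad).
It fails at once if the lid is dropped onto the beaker (falls faster than 0.5 m/s within 15 mm of its seat) (horizontal distance between lid_seat and beaker_rim below 0.03 m and z of lid_seat in the frame of beaker_rim below 0.015 m and linear speed of lid above 0.5 m/s).
It fails at once if the marker is moved by more than 30 mm (distance of marker from where it was at the start of the episode above 0.03 m).
It also fails if it takes over 72 s, if anything falls off the work surface, if the arm or the gripper's body presses on something with over 40 N, if the wrist force passes 120 N, or if a joint passes its speed limit or range.

## Working session

There is one attempt and no reset: what is moved stays moved. The work goes in short steps, Python scripts to look and compute and a shell command to move; the robot and the scene stay as the last step left them, time stands still between calls to the robot, and variables do not carry over. Pictures are saved under pics/ and viewed, and the job is handed in when it is done.

```bash
ls; mkdir -p pics; python3 - <<'E'
from rig import *
import cv2,numpy as np
s=observe(); print(s)
import rig; print([n for n in dir(rig) if n[0]!='_'])
for n in("side","top","wrist"):
    d=get_image(n); cv2.imwrite(f"pics/{n}0.png",d["frame"][:,:,::-1]); np.savez(f"{n}0.npz",**d); print(n,d["K"],d["k1"],d["rvec"],d["tvec"])
E
```

```text
pics
{'time_s': 0.0, 'q': array([-8.71629097e+01,  2.18405940e+01,  7.43846241e+01, -2.37554695e-04,
        8.38598738e+01, -1.23373268e+01]), 'qvel': array([-0.06422758, -0.03247042,  0.01886376,  0.01048234,  0.022421  ,
       -0.03340589]), 'joint_efforts': array([-9.54529496e-04, -4.48459375e+01, -2.31276387e+01, -1.68717002e-04,
        4.85144948e-03, -1.69484514e-05]), 'position': array([ 0.1439342 , -0.530521  ,  0.23071627]), 'tool_rot': array([[ 9.65133363e-01,  2.61758641e-01, -7.76259960e-05],
       [ 2.61758465e-01, -9.65132274e-01,  1.48311030e-03],
       [ 3.13297583e-04, -1.45171849e-03, -9.99998897e-01]]), 'ft_force': array([ 0.47642808,  1.04939229, -0.89190699]), 'wrist_torque': array([ 0.01423834, -0.03621609,  0.0063697 ]), 'grip_width': 0.08538141607984576}
['MotionError', 'close_job', 'get_image', 'grasp_offset', 'observe']
side [[538.98645643   0.         281.57357597]
 [  0.         538.98645643 206.84277597]
 [  0.           0.           1.        ]] -0.12777370375900915 [ 0.44833347 -2.5187262   1.50686525] [0.40429982 0.30011807 1.21548328]
top [[523.41194006   0.         277.51497761]
 [  0.         523.41194006 215.65066764]
 [  0.           0.           1.        ]] -0.1396544640613242 [ 2.18810012 -2.13282295  0.14317503] [-0.26325338  0.51649281  1.40011287]
wrist [[334.95818037   0.         277.18208246]
 [  0.         334.95818037 214.33944969]
 [  0.           0.           1.        ]] -0.03658817355385087 [-2.29119167  1.75098866  0.27352665] [-0.54944803 -0.04079406  0.37970713]
```

View pics/side0.png

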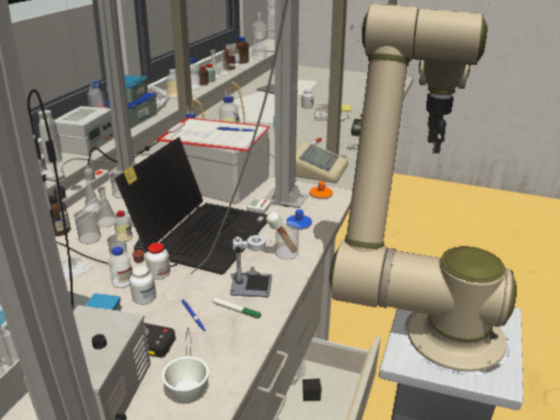

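View pics/top0.png

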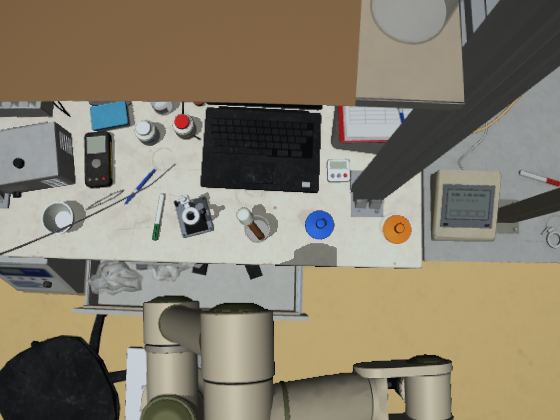

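View pics/wrist0.png

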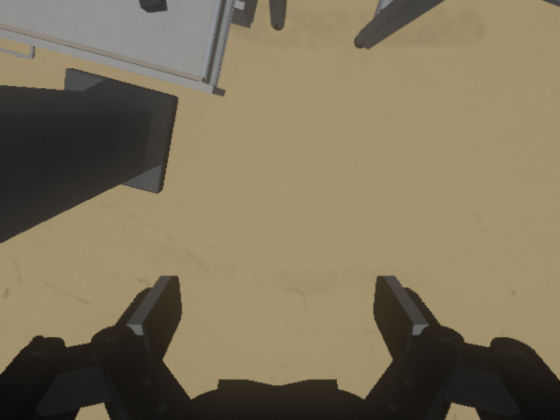

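```bash
cat > h.py <<'E'
import numpy as np,cv2
from rig import *
class Cam:
    def __init__(s,d):
        s.d=d; s.K=np.asarray(d["K"]); s.k1=float(d["k1"]); s.rv=np.asarray(d["rvec"],float); s.t=np.asarray(d["tvec"],float).ravel()
        s.R=cv2.Rodrigues(s.rv)[0]; s.C=-s.R.T@s.t; s.dist=np.array([s.k1,0,0,0.])
    def ray(s,u,v):
        p=cv2.undistortPoints(np.array([[[u,v]]],float),s.K,s.dist)[0,0]
        r=s.R.T@np.array([p[0],p[1],1.]); return r
    def plane(s,u,v,z):
        r=s.ray(u,v); return s.C+r*(z-s.C[2])/r[2]
    def depth(s,u,v):
        r=s.ray(u,v); return s.C+r*float(s.d["depth"][int(round(v)),int(round(u))])
    def proj(s,P):
        return cv2.projectPoints(np.asarray(P,float).reshape(-1,3),s.rv,s.t,s.K,s.dist)[0][:,0]
    def cloud(s):
        dd=s.d["depth"]; h,w=dd.shape; uv=np.stack(np.meshgrid(np.arange(w),np.arange(h)),-1).reshape(-1,1,2).astype(float)
        p=cv2.undistortPoints(uv,s.K,s.dist)[:,0]; X=np.c_[p,np.ones(len(p))]*dd.reshape(-1,1)
        return ((X-s.t)@s.R).reshape(h,w,3)
def tri(c1,p1,c2,p2):
    a,b=c1.ray(*p1),c2.ray(*p2); a/=np.linalg.norm(a); b/=np.linalg.norm(b)
    x=np.linalg.lstsq(np.c_[a,-b],c2.C-c1.C,rcond=None)[0]
    A=c1.C+a*x[0];B=c2.C+b*x[1]; return (A+B)/2,np.linalg.norm(A-B)
def load(n): return Cam(dict(np.load(n)))
def snap(n,tag):
    d=get_image(n); np.savez(f"{tag}.npz",**d); return Cam(d)
def crop(c,name,u0,v0,u1,v1,f):
    im=c.d["frame"][v0:v1,u0:u1,::-1]; cv2.imwrite(f"pics/{name}.png",cv2.resize(im,None,fx=f,fy=f,interpolation=cv2.INTER_CUBIC))
E
python3 - <<'E'
from h import *
t=load("top0.npz");s=load("side0.npz")
print(grasp_offset, t.C,s.C)
crop(t,"topc",140,180,340,280,4); crop(s,"sidec",200,170,330,330,4)
for u,v in((319,224),(397,229),(257,230),(191,215),(248,215)): print(t.plane(u,v,0),t.depth(u,v))
E
```

```text
-0.0187 [ 0.34472907 -0.24118945  1.45580656] [0.06829803 1.01228266 0.83758462]
[ 0.50671896 -0.36696685  0.        ] [ 0.50209491 -0.3633765   0.04155646]
[ 0.49812516 -0.58811612  0.        ] [ 0.49304875 -0.57663512  0.04817766]
[ 0.4853648  -0.19387932  0.        ] [ 0.47995573 -0.19569894  0.05599258]
[ 0.52272985 -0.00707153  0.        ] [ 0.52084185 -0.00955476  0.01544134]
[ 0.52692188 -0.16739673  0.        ] [ 0.50915986 -0.1745908   0.14192692]
```

View pics/topc.png

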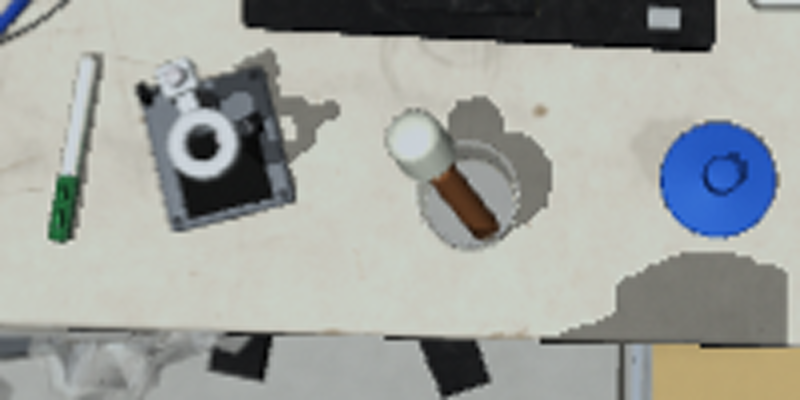

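View pics/sidec.png

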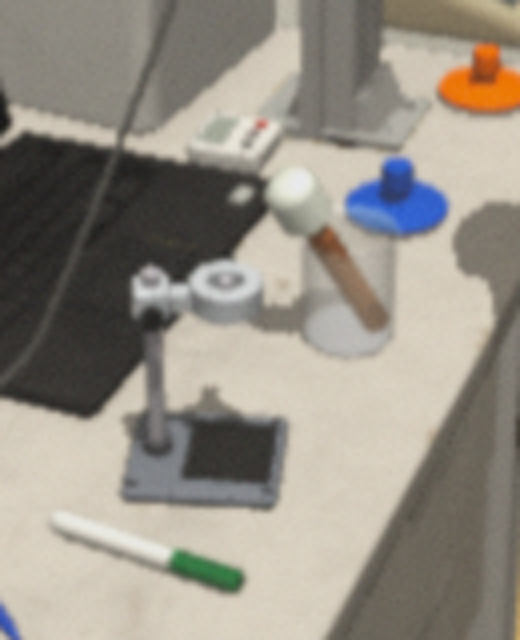

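```bash
python3 - <<'E'
from h import *
t=load("top0.npz");s=load("side0.npz")
for n,c in(("top",t),("side",s)):
    X=c.cloud()
    m=(X[...,0]>.4)&(X[...,0]<.62)&(X[...,1]>-.08)&(X[...,1]<.06)&(X[...,2]>.125)&(X[...,2]<.16)
    v,u=np.nonzero(m); print(n,"holder top pts",m.sum(),np.round(np.c_[u,v,X[m]*1000][::6]).astype(int).tolist())
    f=c.d["frame"]; hsv=cv2.cvtColor(f,cv2.COLOR_RGB2HSV)
    b=(hsv[...,0]>100)&(hsv[...,0]<125)&(hsv[...,1]>130)&(hsv[...,2]>80)
    mm=b&(X[...,0]>.4)&(X[...,0]<.62)&(X[...,1]>-.5)&(X[...,1]<-.25); 
    print("lid",mm.sum()); k=mm&(X[...,2]>.03); 
    if k.sum(): print("knob",X[k].mean(0),np.median(X[k],0),X[k][:,2].max())
    mm=mm&(X[...,2]<.02)
    pts=np.argwhere(mm)[:,::-1].astype(np.float32)
    e=cv2.fitEllipse(cv2.convexHull(pts)); print(e, c.plane(*e[0],.011))
    w=(X[...,2]>.1)&(X[...,0]>.4)&(X[...,0]<.62)&(X[...,1]>-.26)&(X[...,1]<-.11)
    print("head",w.sum(),X[w].mean(0),X[w].min(0),X[w].max(0))
E
```

```text
top holder top pts 366 [[184, 194, 560, -8, 136], [185, 195, 557, -12, 140], [185, 196, 554, -12, 138], [182, 197, 550, -6, 151], [180, 198, 548, 0, 142], [186, 198, 549, -15, 139], [183, 199, 545, -9, 150], [176, 200, 544, 12, 135], [185, 200, 545, -11, 132], [175, 201, 541, 14, 137], [181, 201, 542, -1, 134], [187, 201, 542, -16, 133], [177, 202, 539, 9, 134], [183, 202, 539, -7, 136], [175, 203, 537, 15, 131], [183, 203, 536, -7, 138], [175, 204, 534, 14, 135], [183, 204, 535, -6, 131], [176, 205, 532, 12, 128], [187, 205, 532, -17, 134], [187, 206, 529, -17, 135], [187, 207, 526, -18, 136], [193, 207, 527, -33, 132], [190, 208, 524, -26, 137], [202, 208, 526, -56, 131], [188, 209, 522, -20, 134], [194, 209, 521, -37, 141], [183, 210, 518, -8, 138], [189, 210, 518, -24, 141], [195, 210, 519, -39, 138], [202, 210, 520, -56, 134], [185, 211, 516, -13, 134], [191, 211, 516, -28, 135], [197, 211, 516, -45, 142], [203, 211, 517, -59, 134], [185, 212, 513, -13, 137], [196, 212, 514, -42, 139], [202, 212, 515, -56, 133], [184, 213, 511, -11, 135], [195, 213, 512, -39, 135], [201, 213, 51
[... 2347 characters left out ...]
9, -4, 134], [258, 246, 495, -8, 135], [264, 246, 486, -25, 127], [238, 247, 538, 14, 136], [249, 247, 518, -7, 127], [255, 247, 504, -11, 128], [261, 247, 491, -19, 127], [238, 248, 536, 18, 136], [253, 248, 508, -7, 127], [259, 248, 494, -13, 127], [238, 249, 536, 18, 132], [259, 249, 493, -11, 125], [239, 250, 535, 16, 129]]
lid 221
knob [ 0.50481369 -0.35912372  0.04107998] [ 0.504295   -0.35928612  0.04182048] 0.05333834372663532
((298.83648681640625, 221.0950927734375), (12.2325439453125, 24.154361724853516), 92.31279754638672) [ 0.50609138 -0.36495169  0.011     ]
head 214 [ 0.50845516 -0.15491079  0.12708206] [ 0.49146588 -0.17553677  0.10039641] [ 0.53132289 -0.14010935  0.14472384]
```

```bash
cat > m1.py <<'E'
from h import *
t=load("top0.npz");s=load("side0.npz")
ax={}
for n,c,box in(("top",t,(230,200,280,250)),("side",s,(262,205,302,262))):
    f=c.d["frame"]; hsv=cv2.cvtColor(f,cv2.COLOR_RGB2HSV).astype(int)
    roi=np.zeros(f.shape[:2],bool); roi[box[1]:box[3],box[0]:box[2]]=1
    br=roi&((hsv[...,0]<15)|(hsv[...,0]>170))&(hsv[...,1]>70)&(hsv[...,2]<190)
    k,l,st,cc=cv2.connectedComponentsWithStats(br.astype(np.uint8)); i=1+st[1:,4].argmax(); br=l==i
    p=np.argwhere(br)[:,::-1].astype(np.float32); L=cv2.fitLine(p,cv2.DIST_L2,0,.01,.01).ravel()
    pr=(p-L[2:])@L[:2]; print(n,len(p),L,L[2:]+L[:2]*pr.min(),L[2:]+L[:2]*pr.max())
    ax[n]=L
# axis direction: intersect planes
N=[];P=[]
for n,c in(("top",t),("side",s)):
    L=ax[n]; a=c.ray(*L[2:]); b=c.ray(*(L[2:]+8*L[:2])); nn=np.cross(a,b); nn/=np.linalg.norm(nn); N.append(nn); P.append(nn@c.C)
d=np.cross(*N); d/=np.linalg.norm(d); d*=np.sign(d[2])
p0=np.linalg.lstsq(np.array(N),np.array(P),rcond=None)[0]; p0=p0+d*(0.1-p0[2])/d[2]
print("dir",d,"tilt",np.degrees(np.arccos(d[2])),"az",np.degrees(np.arctan2(d[1],d[0])),"pt z=.1",p0)
for z in (0.005,.01,.05): 
    q=p0+d*(z-p0[2])/d[2]; print(q, t.proj(q),s.proj(q))
for k in (112,126,150):
    pass
crop(t,"th",225,195,285,255,10); crop(s,"sh",255,200,310,265,9)
E
python3 m1.py
```

```text
top 130 [  0.6165475   0.7873177 256.07693   230.49231  ] [250.29955 223.11472] [261.97284 238.02126]
side 119 [  0.5423286   0.8401665 285.9664    237.42017  ] [279.75778 227.80186] [294.35532 250.41614]
dir [0.34426329 0.32390826 0.88122995] tilt 28.208910819509214 az 43.25509360122009 pt z=.1 [ 0.50191601 -0.17199336  0.1       ]
[ 0.46480309 -0.20691192  0.005     ] [[261.415195   237.30903445]] [[295.04519329 251.4833541 ]]
[ 0.4667564 -0.2050741  0.01     ] [[260.73379722 236.43909911]] [[294.21403862 250.19612843]]
[ 0.48238289 -0.19037155  0.05      ] [[255.11893274 229.26864089]] [[287.42795048 239.68452777]]
```

```bash
python3 - <<'E'
from h import *
w=load("wrist0.npz"); o=observe(); R=o["tool_rot"]; print("cam in tool",R.T@(w.C-o["position"]), R.T@w.R.T)
E
```

```text
cam in tool [ 0.07713131 -0.00035631 -0.14294304] [[ 8.30885805e-04 -9.52498250e-01 -3.04542926e-01]
 [ 9.99999515e-01  6.30530323e-04  7.56236162e-04]
 [-5.28290072e-04 -3.04543406e-01  9.52498312e-01]]
```

```bash
python3 -m pendant '[85,0.3,-0.27,-0.12,0,0,0, 85,0.62,-0.54,-0.24,0,0,0, 85,0.62,-0.54,-0.24,0,0,0, 85,0.62,-0.54,-0.24,0,0,0, 85,0.62,-0.54,-0.24,0,0,0, 85,0.62,-0.54,-0.24,0,0,0, 85,0.62,-0.54,-0.08,0,0,0, 85,0.62,-0.54,0,0,0,0, 85,0.62,-0.54,0,0,0,0, 85,0.62,-0.54,0,0,0,0, 85,0.62,-0.54,0,0,0,0, 85,0.62,-0.54,0,0,0,0]' 40
python3 -m pendant '[85,0.62,-0.5,0,0,0,0, 85,0.3,-0.2,0,0,0,0, 85,0,0,0,0,0,0]'
python3 - <<'E'
from h import *
w=snap("wrist","wrist1"); cv2.imwrite("pics/wrist1.png",w.d["frame"][:,:,::-1]); o=observe(); print(o["q"],o["position"],o["time_s"],o["ft_force"])
E
```

```text
time_s: 1.35
position: [0.4064, -0.1353, 0.3017]
tool_rot: [[0.965, 0.262, 0.001], [0.262, -0.965, -0.0], [0.0, 0.0, -1.0]]
ft_force: [0.6, -0.4, -0.1]
grip_width: 0.0848
time_s: 1.65
position: [0.4418, -0.0897, 0.3014]
tool_rot: [[0.964, 0.265, 0.0], [0.265, -0.964, 0.0], [0.0, -0.0, -1.0]]
ft_force: [0.1, 0.4, 0.2]
grip_width: 0.0851
[-2.67478914e+01  8.97487359e+00  8.08229481e+01 -5.81271450e-03
  9.02199997e+01  4.79315108e+01] [ 0.44120744 -0.09081614  0.30136272] 1.7 [ 0.34938615  0.03138132 -0.56049133]
```

View pics/wrist1.png

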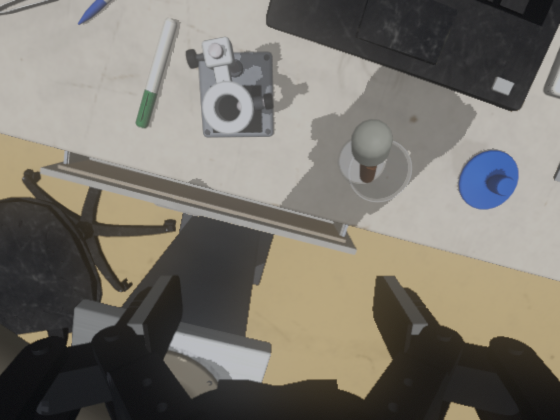

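```bash
python3 - <<'E'
from h import *
w=load("wrist1.npz")
crop(w,"w1h",180,30,290,145,5); crop(w,"w1b",320,105,430,215,5)
E
```

```text
(no output)
```

View pics/w1h.png

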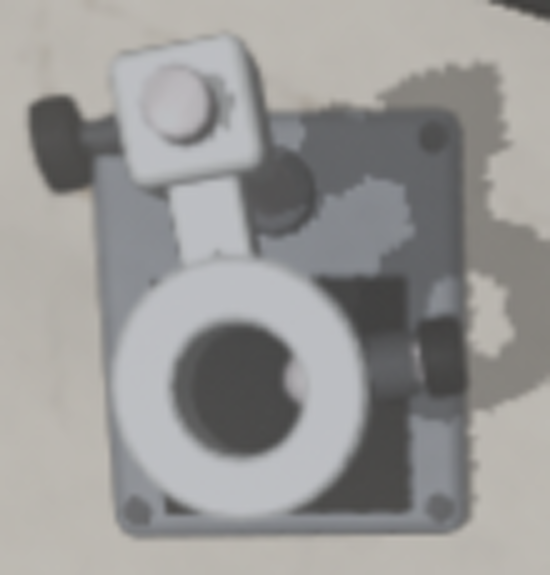

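View pics/w1b.png

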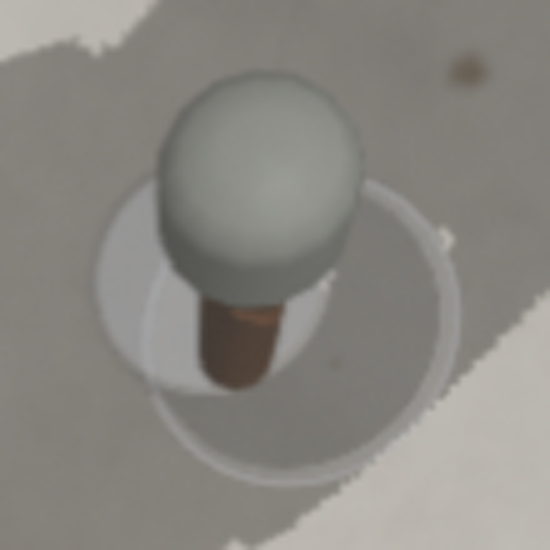

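```bash
python3 - <<'E'
from h import *
w=load("wrist1.npz");t=load("top0.npz");s=load("side0.npz")
f=w.d["frame"]; g=cv2.cvtColor(f,cv2.COLOR_RGB2GRAY)
# collar outer: bright blob
roi=np.zeros_like(g); roi[80:140,195:258]=1
m=((g>165)&(roi>0)).astype(np.uint8)
k,l,st,cc=cv2.connectedComponentsWithStats(m)
i=l[110,208]; print(i,st[i])
# outer edge by radial search from approx centre
c0=np.array([228,107.4]); o=[];n=[]
G=cv2.GaussianBlur(g,(0,0),0.7).astype(float)
def sub(r,a):
    p=c0+r*np.array([np.cos(a),np.sin(a)]); return cv2.remap(G.astype(np.float32),np.float32([[p[0]]]),np.float32([[p[1]]]),1)[0,0]
for a in np.radians(np.arange(0,360,4)):
    d=np.degrees(a)
    rr=np.arange(20,31,.2); v=np.array([sub(r,a) for r in rr]); dv=np.diff(v)
    if not(235<d<305 or d>340 or d<8): j=dv.argmin(); o.append(c0+rr[j]*np.array([np.cos(a),np.sin(a)]))
    rr=np.arange(9,18,.2); v=np.array([sub(r,a) for r in rr]); dv=np.diff(v)
    if not(d>330 or d<30): j=dv.argmax(); n.append(c0+rr[j]*np.array([np.cos(a),np.sin(a)]))
eo=cv2.fitEllipse(np.float32(o)); ei=cv2.fitEllipse(np.float32(n)); print(eo,ei)
C=w.plane(*eo[0],.138); Ci=w.plane(*ei[0],.138); col=w.plane(215.6,50.6,.146)
print("collar",C,Ci,"column",col,"dist",np.linalg.norm((C-col)[:2]),"az",np.degrees(np.arctan2(*(col-C)[1::-1])))
pts=[w.plane(*p,.138) for p in o]; pts=np.array(pts)[:,:2]; print("radius",np.linalg.norm(pts-C[:2],axis=1).mean())
print("collar top-cam",t.plane(190.5,216,.138))
rim=w.plane(380.8,171,.085); print("rim",rim, w.plane(349.5,171,.085),w.plane(412,171,.085))
X=w.cloud()
E
```

```text
2 [ 203   80   49   53 1418]
((227.5498046875, 106.93492126464844), (50.0106201171875, 52.565452575683594), 159.40020751953125) ((227.19955444335938, 107.39936828613281), (25.992647171020508, 26.991708755493164), 145.6549530029297)
collar [ 0.50521443 -0.02698276  0.138     ] [ 0.50475362 -0.02677478  0.138     ] column [ 0.54600678 -0.00861383  0.146     ] dist 0.04473738419116114 az 24.242199791127348
radius 0.022107184898686946
collar top-cam [ 0.50326197 -0.02810194  0.138     ]
rim [ 0.48297121 -0.19495924  0.085     ] [ 0.47379955 -0.16207453  0.085     ] [ 0.49220207 -0.22793852  0.085     ]
```

```bash
cat > axis.py <<'E'
import numpy as np
O=np.array([.4664,-.2054,.009]); 
d=np.array([0.34426329,0.32390826,0.88122995])
E
python3 - <<'E'
from h import *; from axis import *
for n,c in(("w",load("wrist1.npz")),("s",load("side0.npz")),("t",load("top0.npz"))):
    im=c.d["frame"][:,:,::-1].copy(); im=cv2.resize(im,None,fx=4,fy=4,interpolation=cv2.INTER_CUBIC)
    u=np.cross(d,[0,0,1]);u/=np.linalg.norm(u);v=np.cross(d,u)
    for k,r in((0,10),(112,19),(138,19),(150,1)):
        a=np.linspace(0,2*np.pi,60); P=O+d*k/1000+r/1000*(np.cos(a)[:,None]*u+np.sin(a)[:,None]*v)
        q=c.proj(P)*4+1.5; cv2.polylines(im,[q.astype(int)],True,(0,0,255),1)
    for z,r in((.085,.0345),(0,.0345)):
        a=np.linspace(0,2*np.pi,60); P=np.c_[.483+r*np.cos(a),-.195+r*np.sin(a),0*a+z]; cv2.polylines(im,[(c.proj(P)*4+1.5).astype(int)],True,(255,0,0),1)
    q=(c.proj(O+d*.08)[0]*4).astype(int); cv2.imwrite(f"pics/ov_{n}.png",im[max(q[1]-220,0):q[1]+220,q[0]-220:q[0]+220])
a,b,c=[cv2.imread(f"pics/ov_{k}.png") for k in "wst"]
cv2.imwrite("pics/ov.png",cv2.resize(np.hstack([x[:430,:430] for x in(a,b,c)]),(800,267),interpolation=cv2.INTER_AREA))
E
```

```text
(no output)
```

View pics/ov.png

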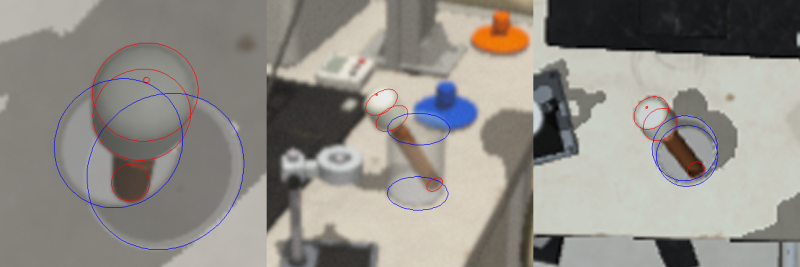

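```bash
cat > plan.py <<'E'
from h import *; from scipy.spatial.transform import Rotation as Ro
def plan(pos=None,R=None,dp=None):
    o=observe(); p=o["position"]; R0=o["tool_rot"]
    if dp is not None: pos=p+np.array(dp)
    if R is None: R=R0
    rv=Ro.from_matrix(R0.T@R).as_rotvec(degrees=True); print("t",o["time_s"],"p",p.round(4),"F",o["ft_force"].round(1),"w",round(o["grip_width"]*1000,1))
    print("rot units total",(rv/8).round(2),"rows>=",round(np.linalg.norm(rv)/8.5,1))
    dl=R.T@(pos-p)/.05; print("trans units total (new frame)",dl.round(3),"norm",np.linalg.norm(dl).round(2)); return
def down(az):  # tool pointing down with jaw(y) azimuth az deg
    a=np.radians(az); y=np.array([np.cos(a),np.sin(a),0]); z=np.array([0,0,-1.]); return np.c_[np.cross(y,z),y,z]
E
python3 - <<'E'
from plan import *; from axis import *
y=np.array([d[1],-d[0],0]);y/=np.linalg.norm(y);z=-d;R=np.c_[np.cross(y,z),y,z]; print(R)
plan(O+d*.25,R)
E
```

```text
[[ 0.64180863  0.68524774 -0.34426329]
 [ 0.60386083 -0.72831005 -0.32390826]
 [-0.47268782  0.         -0.88122995]]
t 1.7 p [ 0.4412 -0.0908  0.3014] F [ 0.3  0.  -0.6] w 84.7
rot units total [-0.86 -3.45 -3.42] rows>= 4.6
trans units total (new frame) [1.703 2.014 0.722] norm 2.73
```

```bash
python3 -m pendant '[85,0,0,0,-0.14,-0.575,-0.57, 85,0,0,0,-0.14,-0.575,-0.57, 85,0,0,0,-0.14,-0.575,-0.57, 85,0,0,0,-0.15,-0.575,-0.57, 85,0,0,0,-0.14,-0.575,-0.57, 85,0,0,0,-0.15,-0.575,-0.57, 85,0.42,0.5,0.18,0,0,0, 85,0.42,0.5,0.18,0,0,0, 85,0.42,0.5,0.18,0,0,0, 85,0.42,0.5,0.18,0,0,0, 85,0,0,0,0,0,0, 85,0,0,0,0,0,0]'
cat > g1.py <<'E'
from plan import *; from axis import *
import sys
y=np.array([d[1],-d[0],0]);y/=np.linalg.norm(y);z=-d;R=np.c_[np.cross(y,z),y,z]
plan(O+d*float(sys.argv[1]),R); print(observe()["q"].round(1))
E
python3 g1.py .111
python3 - <<'E'
from h import *; from axis import *
w=snap("wrist","wrist2"); cv2.imwrite("pics/wrist2.png",w.d["frame"][:,:,::-1]); print([w.proj(O+d*k).round(1).tolist() for k in(.112,.138,.15)])
E
```

```text
time_s: 2.9
position: [0.5508, -0.1269, 0.2299]
tool_rot: [[0.644, 0.683, -0.346], [0.602, -0.731, -0.322], [-0.472, -0.001, -0.881]]
ft_force: [-1.2, 0.6, 0.4]
grip_width: 0.0851
t 2.9 p [ 0.5508 -0.1269  0.2299] F [-1.2  0.6  0.4] w 85.1
rot units total [-0.02 -0.   -0.02] rows>= 0.0
trans units total (new frame) [ 0.057 -0.013  2.763] norm 2.76
[-14.5  32.4  61.6 -23.9 101.1  30.9]
[[[277.3, 197.6]], [[277.2, 206.1]], [[277.2, 210.5]]]
```

View pics/wrist2.png

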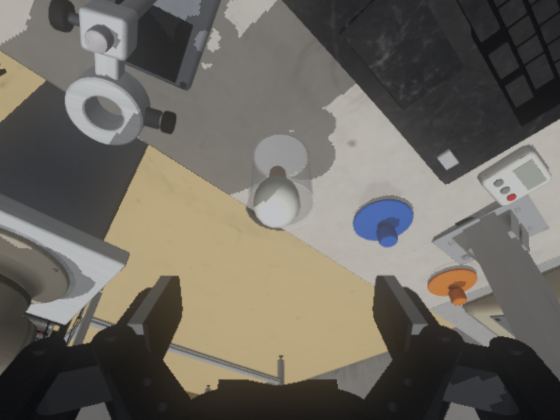

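```bash
python3 -m pendant '[85,0.03,-0.01,0.5,0,0,0, 85,0.03,0,0.5,0,0,0, 85,0,0,0.5,0,0,0, 85,0,0,0.4,0,0,0, 85,0,0,0.3,0,0,0, 85,0,0,0.3,0,0,0, 85,0,0,0.26,0,0,0, 85,0,0,0,0,0,0, 85,0,0,0,0,0,0]'
python3 g1.py .111
python3 - <<'E'
from h import *
w=snap("wrist","wrist3"); cv2.imwrite("pics/wrist3.png",w.d["frame"][:,:,::-1])
E
```

```text
time_s: 3.85
position: [0.5056, -0.1685, 0.1083]
tool_rot: [[0.645, 0.683, -0.343], [0.602, -0.73, -0.323], [-0.471, 0.002, -0.882]]
ft_force: [-0.2, -0.8, -0.1]
grip_width: 0.0849
t 3.85 p [ 0.5056 -0.1685  0.1083] F [-0.2 -0.8 -0.1] w 84.9
rot units total [ 0.   -0.01 -0.02] rows>= 0.0
trans units total (new frame) [-0.01   0.001  0.039] norm 0.04
[-19.5  35.   78.6 -25.1  81.1  34.6]
```

View pics/wrist3.png

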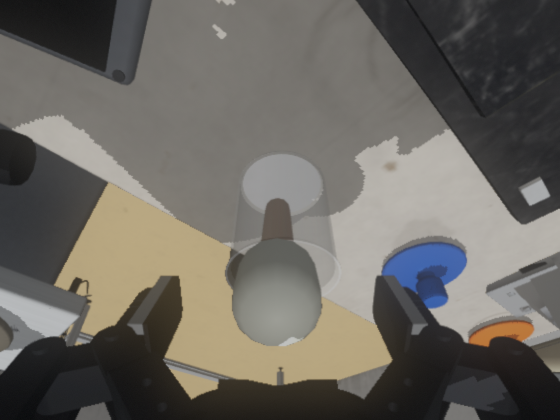

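```bash
python3 -m pendant '[60,0,0,0,0,0,0, 45,0,0,0,0,0,0, 30,0,0,0,0,0,0, 30,0,0,0,0,0,0, 30,0,0,0,0,0,0, 30,0,0,0,0,0,0, 30,0,0,0,0,0,0]' 60
python3 - <<'E'
from h import *
w=snap("wrist","wrist4"); cv2.imwrite("pics/wrist4.png",w.d["frame"][:,:,::-1])
s=snap("side","side4"); crop(s,"side4",200,120,340,280,4)
E
```

```text
time_s: 4.6
position: [0.5058, -0.1684, 0.1071]
tool_rot: [[0.644, 0.684, -0.344], [0.603, -0.73, -0.323], [-0.472, 0.001, -0.882]]
ft_force: [0.7, 1.7, 4.3]
grip_width: 0.0358
```

View pics/wrist4.png

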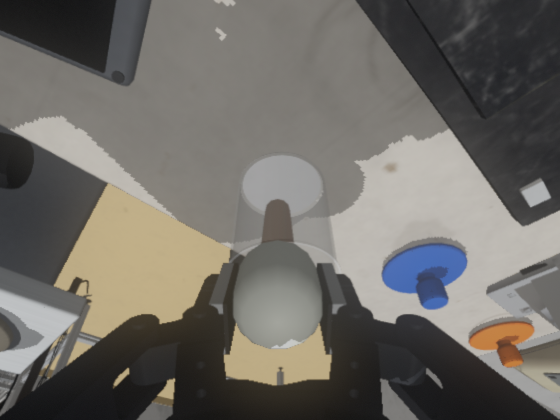

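View pics/side4.png

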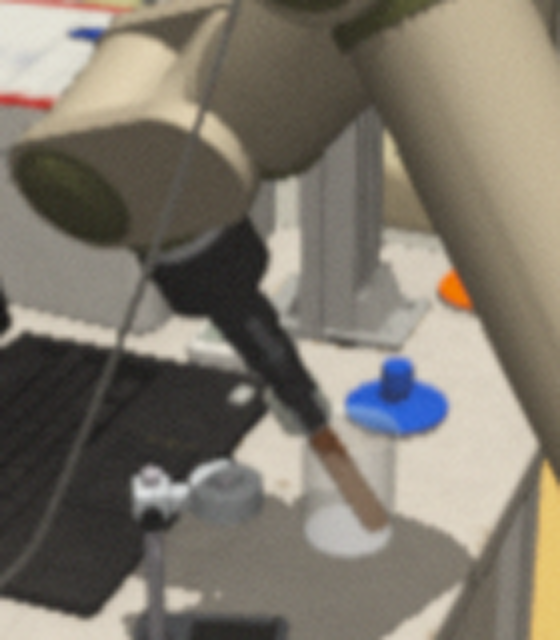

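```bash
python3 -m pendant '[30,0,0,-0.1,0,0,0, 30,0,0,-0.2,0,0,0, 30,0,0,-0.3,0,0,0, 30,0,0,-0.4,0,0,0, 30,0,0,-0.4,0,0,0, 30,0,0,-0.4,0,0,0, 30,0,0,-0.4,0,0,0, 30,0,0,-0.4,0,0,0, 30,0,0,-0.4,0,0,0, 30,0,0,0,0,0,0, 30,0,0,0,0,0,0]' 60
python3 - <<'E'
from h import *
s=snap("side","side5"); crop(s,"side5",200,100,340,280,4); 
t=snap("top","top5"); crop(t,"top5",140,150,340,280,4)
w=snap("wrist","wrist5"); cv2.imwrite("pics/wrist5.png",w.d["frame"][:,:,::-1])
E
```

```text
time_s: 5.8
position: [0.5571, -0.1199, 0.2386]
tool_rot: [[0.643, 0.684, -0.345], [0.603, -0.73, -0.323], [-0.472, -0.0, -0.882]]
ft_force: [0.1, -1.0, -2.2]
grip_width: 0.036
```

View pics/side5.png

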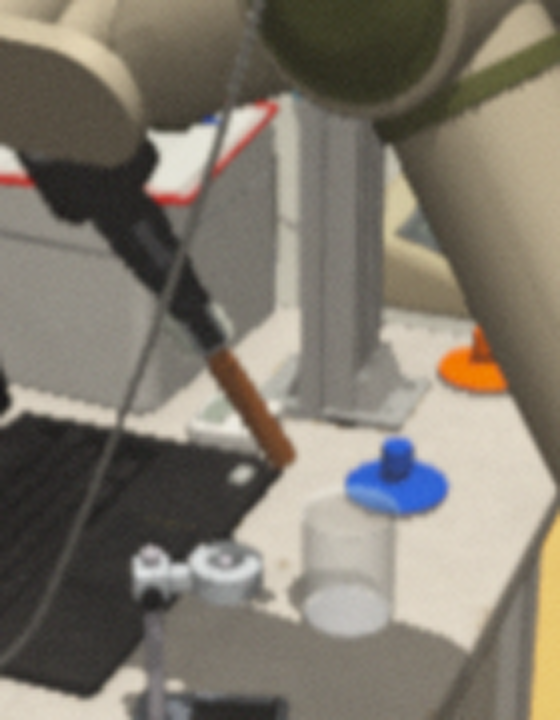

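View pics/wrist5.png

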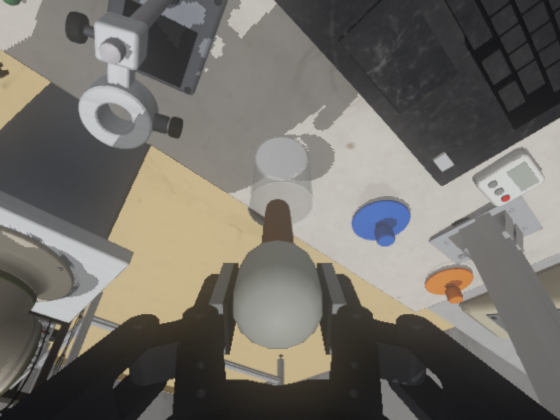

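```bash
python3 - <<'E'
from plan import *
plan([.5045,-.027,.295],down(-66))
E
```

```text
t 5.95 p [ 0.5567 -0.1203  0.2381] F [ 0.8  0.5 -1.5] w 36.2
rot units total [0.58 3.5  2.34] rows>= 4.0
trans units total (new frame) [-0.195 -2.129 -1.137] norm 2.42
```

```bash
python3 -m pendant '[30,0,0,-0.3,0.1,0.58,0.39, 30,0,0,-0.3,0.1,0.58,0.39, 30,0,0,-0.3,0.1,0.59,0.39, 30,0,0,-0.2,0.1,0.58,0.39, 30,0,0,0,0.1,0.58,0.39, 30,0,0,0,0.08,0.59,0.39, 30,0,0,0,0,0,0, 30,0,0,0,0,0,0]' 60
python3 - <<'E'
from plan import *
plan([.5045,-.027,.295],down(-66))
E
```

```text
time_s: 6.75
position: [0.5721, -0.1071, 0.2897]
tool_rot: [[0.913, 0.407, -0.0], [0.407, -0.913, -0.001], [-0.001, 0.001, -1.0]]
ft_force: [-0.5, 1.1, -1.0]
grip_width: 0.0361
t 6.75 p [ 0.5721 -0.1071  0.2897] F [-0.5  1.1 -1. ] w 36.1
rot units total [0.01 0.01 0.  ] rows>= 0.0
trans units total (new frame) [-0.583 -2.012 -0.106] norm 2.1
```

```bash
python3 -m pendant '[30,-0.1,-0.3,0,0,0,0, 30,-0.12,-0.4,-0.1,0,0,0, 30,-0.12,-0.4,0,0,0,0, 30,-0.12,-0.4,0,0,0,0, 30,-0.08,-0.3,0,0,0,0, 30,-0.04,-0.21,0,0,0,0, 30,0,0,0,0,0,0, 30,0,0,0,0,0,0, 30,0,0,0,0,0,0]' 60
python3 - <<'E'
from plan import *
plan([.5045,-.027,.295],down(-66))
for n in("side","top","wrist"): c=snap(n,n+"6"); cv2.imwrite(f"pics/{n}6.png",c.d["frame"][:,:,::-1])
o=observe(); w=load("wrist6.npz")
print(o["q"].round(1),[w.proj(o["position"]+o["tool_rot"]@[0,0,k]).round(1).tolist() for k in(0,.111)])
crop(w,"wrist6c",200,80,360,300,3); crop(load("side6.npz"),"side6c",210,150,300,300,4)
E
```

```text
time_s: 7.65
position: [0.5056, -0.0272, 0.2947]
tool_rot: [[0.914, 0.406, 0.002], [0.406, -0.914, -0.0], [0.002, 0.001, -1.0]]
ft_force: [1.3, 0.2, -1.5]
grip_width: 0.036
t 7.65 p [ 0.5056 -0.0272  0.2947] F [ 1.3  0.2 -1.5] w 36.0
rot units total [ 0.01 -0.01 -0.  ] rows>= 0.0
trans units total (new frame) [-0.019 -0.012 -0.007] norm 0.02
[-16.5  15.   73.9   0.   90.9  49.5] [[[277.6, 277.1]], [[277.3, 209.5]]]
```

View pics/wrist6c.png

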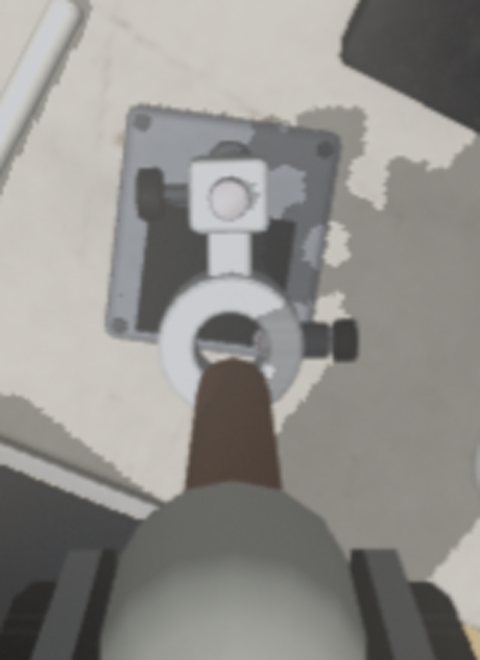

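View pics/side6c.png

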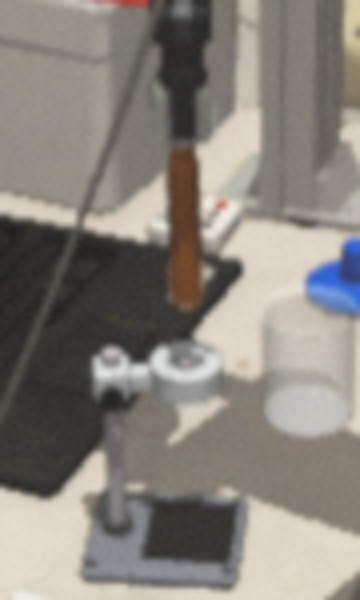

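```bash
cat > hax.py <<'E'
from h import *
def brown(c,box):
    f=c.d["frame"]; hsv=cv2.cvtColor(f,cv2.COLOR_RGB2HSV).astype(int)
    roi=np.zeros(f.shape[:2],bool); roi[box[1]:box[3],box[0]:box[2]]=1
    br=roi&((hsv[...,0]<15)|(hsv[...,0]>170))&(hsv[...,1]>70)&(hsv[...,2]<190)
    k,l,st,cc=cv2.connectedComponentsWithStats(br.astype(np.uint8)); return l==1+st[1:,4].argmax()
def centreline(m,byrow=True):
    P=[]
    for v in np.unique(np.nonzero(m)[0]):
        u=np.nonzero(m[v])[0]; P.append((u.mean(),v,u.max()-u.min()+1))
    return np.array(P)
def axis(tag,boxes):
    o=observe(); p=o["position"];R=o["tool_rot"]
    N=[];D=[]
    for n,b in boxes.items():
        c=load(f"{n}{tag}.npz"); m=brown(c,b); P=centreline(m); 
        P=P[3:-5]; k=np.polyfit(P[:,1],P[:,0],1); v0,v1=P[0,1],P[-1,1]
        a=c.ray(np.polyval(k,v0),v0); bb=c.ray(np.polyval(k,v1),v1); nn=np.cross(a,bb); nn/=np.linalg.norm(nn); N.append(nn);D.append(nn@c.C)
        vv=np.nonzero(m)[0]; print(n,m.sum(),"rows",vv.min(),vv.max(),"line",np.polyval(k,[v0,v1]).round(2),v0,v1,"widths",P[0,2],P[-1,2])
        # expected
        q=c.proj([p+R@[0,0,z] for z in (.02,.111)]); print("  exp axis pts",q.round(1).tolist(),"meas u there",np.polyval(k,q[:,1]).round(2))
    d=np.cross(*N); d/=np.linalg.norm(d); d*=np.sign(d[2])
    x0=np.linalg.lstsq(np.array(N),np.array(D),rcond=None)[0]
    for z in (.0,.111):
        zz=p[2]-z; X=x0+d*(zz-x0[2])/d[2]; print("axis at tool z",z,X.round(4),"in tool",(R.T@(X-p)).round(4))
    print("dir",d.round(4))
E
python3 - <<'E'
from hax import *
axis("6",{"wrist":(240,195,320,250),"side":(240,185,272,232)})
E
```

```text
Traceback (most recent call last):
  File "hax.py", line 16, in axis
    c=load(f"{n}{tag}.npz"); m=brown(c,b); P=centreline(m);
                               ~~~~~^^^^^
  File "hax.py", line 6, in brown
    k,l,st,cc=cv2.connectedComponentsWithStats(br.astype(np.uint8)); return l==1+st[1:,4].argmax()
                                                                                 ~~~~~~~~~~~~~~~^^
ValueError: attempt to get argmax of an empty sequence
```

```bash
python3 - <<'E'
from hax import *
w=load("wrist6.npz"); hsv=cv2.cvtColor(w.d["frame"],cv2.COLOR_RGB2HSV)
print(hsv[220,255:305:3].tolist())
s=load("side6.npz"); hsv=cv2.cvtColor(s.d["frame"],cv2.COLOR_RGB2HSV)
print(hsv[205,248:266:2].tolist())
E
sed -i 's/(hsv\[...,1\]>70)/(hsv[...,1]>SAT)/; 1a SAT=60' hax.py
python3 - <<'E'
import hax; from hax import *
w=load("wrist6.npz"); 
for hax.SAT in(50,60):
  try: axis("6",{"wrist":(240,195,320,240),"side":(240,185,272,232)})
  except Exception as e: print(e)
E
```

```text
[[18, 13, 201], [21, 13, 200], [18, 13, 198], [15, 41, 124], [13, 57, 85], [13, 57, 85], [11, 58, 84], [11, 58, 83], [12, 61, 84], [12, 62, 82], [13, 60, 81], [11, 61, 80], [18, 21, 155], [18, 14, 177], [20, 16, 142], [23, 14, 141], [19, 14, 141]]
[[23, 21, 223], [22, 18, 212], [13, 65, 114], [13, 139, 88], [12, 134, 93], [13, 129, 87], [12, 34, 135], [15, 18, 169], [25, 14, 230]]
wrist 943 rows 200 239 line [276.87 277.44] 203.0 234.0 widths 15.0 28.0
  exp axis pts [[277.5, 259.1], [277.3, 209.5]] meas u there [277.91 276.99]
side 330 rows 187 227 line [255.4  255.75] 190.0 222.0 widths 8.0 9.0
  exp axis pts [[256.0, 190.5], [256.5, 224.2]] meas u there [255.4  255.78]
axis at tool z 0.0 [ 0.5067 -0.0268  0.2947] in tool [0.0013 0.0003 0.    ]
axis at tool z 0.111 [ 0.5072 -0.0261  0.1837] in tool [ 0.0018 -0.0003  0.111 ]
dir [-0.0042 -0.0067  1.    ]
wrist 459 rows 214 239 line [283.13 277.03] 217.0 234.0 widths 4.0 27.0
  exp axis pts [[277.5, 259.1], [277.3, 209.5]] meas u there [268.02 285.83]
side 317 rows 187 227 line [255.37 255.78] 190.0 222.0 widths 7.0 9.0
  exp axis pts [[256.0, 190.5], [256.5, 224.2]] meas u there [255.37 255.81]
axis at tool z 0.0 [ 0.5039 -0.0199  0.2947] in tool [ 0.0016 -0.0072 -0.    ]
axis at tool z 0.111 [ 0.51   -0.0331  0.1837] in tool [0.0016 0.0073 0.111 ]
dir [-0.0546  0.1178  0.9915]
```

```bash
python3 - <<'E'
import hax; from hax import *; hax.SAT=50
o=observe();p=o["position"];R=o["tool_rot"]
s=load("side6.npz");w=load("wrist6.npz")
print("side right axis in tool",(R.T@s.R[0]).round(3))
g=cv2.cvtColor(s.d["frame"],cv2.COLOR_RGB2GRAY).astype(float)
for v in range(238,250): print(v,g[v,242:272].astype(int).tolist())
G=cv2.cvtColor(w.d["frame"],cv2.COLOR_RGB2GRAY).astype(float)
for v in(186,190,194,198): print(v,G[v,248:308].astype(int).tolist())
for z in(.138,.118): print(s.proj([[.5045,-.027,z]]),w.proj([[.5045,-.027,z]]))
E
```

```text
side right axis in tool [-0.998 -0.07  -0.008]
238 [73, 54, 48, 49, 58, 101, 166, 207, 215, 199, 159, 125, 119, 121, 124, 135, 155, 168, 176, 187, 196, 199, 202, 202, 212, 217, 218, 215, 217, 214]
239 [104, 60, 51, 54, 73, 134, 199, 220, 217, 194, 153, 117, 114, 128, 134, 137, 140, 141, 156, 195, 213, 218, 212, 203, 211, 217, 214, 211, 209, 207]
240 [136, 103, 98, 102, 113, 157, 206, 222, 219, 194, 154, 121, 118, 142, 157, 147, 139, 138, 156, 197, 218, 222, 214, 201, 211, 214, 211, 203, 192, 196]
241 [175, 177, 184, 184, 180, 178, 202, 219, 221, 206, 181, 159, 140, 146, 156, 154, 156, 172, 193, 211, 221, 221, 205, 187, 203, 212, 208, 197, 190, 195]
242 [196, 207, 216, 212, 208, 177, 182, 204, 216, 216, 208, 200, 188, 178, 182, 186, 195, 207, 216, 221, 219, 207, 180, 160, 189, 200, 202, 203, 200, 203]
243 [194, 204, 209, 207, 193, 158, 146, 170, 197, 206, 210, 215, 217, 209, 208, 213, 216, 220, 221, 216, 200, 175, 145, 132, 154, 166, 170, 190, 197, 200]
244 [166, 178, 179, 177, 169, 148, 121, 128, 155, 174, 184, 200, 211, 210, 211, 212, 214, 208, 201, 187, 165, 141, 124, 117, 125, 128
[... 1364 characters left out ...]
170, 161, 157, 170, 190, 201, 204, 204, 204, 204, 204, 204, 204, 200, 186, 151, 123, 139, 143, 144, 145, 145, 140, 130, 129, 123, 109, 107, 106, 102, 99, 93, 88, 79, 81, 100, 120, 123, 131, 134, 135, 144, 153, 154, 153, 153, 153, 154, 154, 153, 147, 127, 99, 80, 79, 78, 79, 78, 79]
198 [195, 195, 195, 196, 193, 192, 198, 204, 204, 204, 204, 204, 204, 204, 203, 191, 153, 110, 103, 134, 172, 188, 191, 192, 190, 191, 189, 183, 173, 156, 156, 157, 154, 153, 153, 149, 144, 129, 119, 120, 124, 127, 142, 151, 152, 152, 152, 152, 152, 152, 151, 145, 124, 96, 86, 85, 85, 85, 85, 85]
[[257.24014587 240.34661344]] [[276.60571169 196.18397556]]
[[257.36574667 247.21962251]] [[276.60590817 191.05276158]]
```

```bash
python3 -m pendant '[30,-0.016,-0.01,0.2,0,0,0, 30,0,0,0.3,0,0,0, 30,0,0,0.2,0,0,0, 30,0,0,0.1,0,0,0, 30,0,0,0,0,0,0, 30,0,0,0,0,0,0]' 60
python3 - <<'E'
from plan import *
plan([.5045,-.027,.249],down(-66))
w=snap("wrist","wrist7"); crop(w,"wrist7c",200,80,360,300,3); s=snap("side","side7"); crop(s,"side7c",210,150,300,300,4)
E
```

```text
time_s: 8.4
position: [0.5045, -0.0266, 0.2552]
tool_rot: [[0.914, 0.407, 0.003], [0.407, -0.914, -0.0], [0.002, 0.002, -1.0]]
ft_force: [0.5, -0.3, -1.2]
grip_width: 0.0364
t 8.4 p [ 0.5045 -0.0266  0.2552] F [ 0.5 -0.3 -1.2] w 36.4
rot units total [ 0.01 -0.02 -0.  ] rows>= 0.0
trans units total (new frame) [-0.003  0.007  0.124] norm 0.12
```

View pics/wrist7c.png

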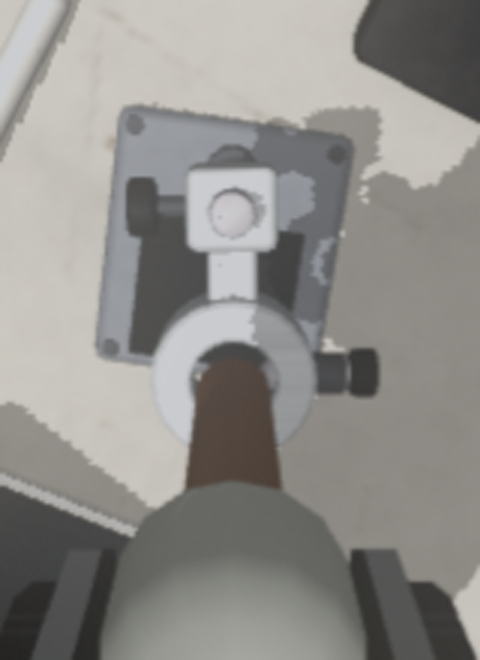

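View pics/side7c.png

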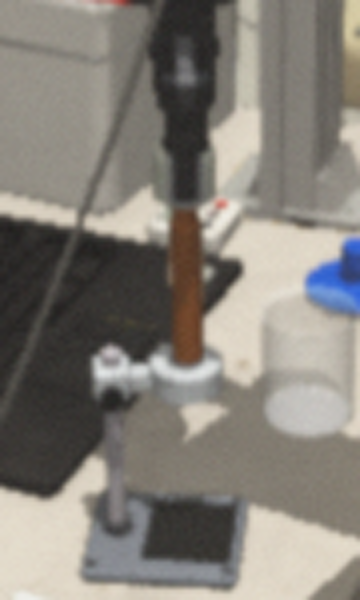

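```bash
python3 -m pendant '[30,0,0,0.04,0,0,0, 30,0,0,0.04,0,0,0, 30,0,0,0.02,0,0,0, 30,0,0,0.02,0,0,0, 30,0,0,0,0,0,0]'; python3 -m pendant '[30,0,0,0.02,0,0,0, 30,0,0,0.02,0,0,0, 30,0,0,0,0,0,0]'
```

```text
time_s: 9.0
position: [0.5043, -0.0265, 0.2487]
tool_rot: [[0.914, 0.407, 0.002], [0.407, -0.914, -0.0], [0.002, 0.001, -1.0]]
ft_force: [0.3, 0.0, -1.6]
grip_width: 0.0362
time_s: 9.3
position: [0.5043, -0.0266, 0.2467]
tool_rot: [[0.914, 0.407, 0.002], [0.407, -0.914, -0.0], [0.002, 0.001, -1.0]]
ft_force: [0.4, -0.3, -1.6]
grip_width: 0.0362
```

```bash
for i in 1 2 3; do python3 -m pendant '[30,0,0,0.02,0,0,0, 30,0,0,0.02,0,0,0, 30,0,0,0,0,0,0]' | egrep 'pos|ft'; done
```

```text
position: [0.5043, -0.0264, 0.245]
ft_force: [-0.2, 1.0, 0.3]
position: [0.5044, -0.0262, 0.2433]
ft_force: [-1.4, 2.6, 4.8]
position: [0.5041, -0.0261, 0.2405]
ft_force: [-0.1, 2.6, -2.6]
```

```bash
for i in 1 2 3; do python3 -m pendant '[30,0,0,0.02,0,0,0, 30,0,0,0.02,0,0,0, 30,0,0,0,0,0,0]' | egrep 'pos|ft'; done
python3 - <<'E'
from h import *
w=snap("wrist","wrist8"); crop(w,"wrist8c",200,80,360,300,3); s=snap("side","side8"); crop(s,"side8c",210,150,300,300,4)
E
```

```text
position: [0.5041, -0.0263, 0.2385]
ft_force: [-1.4, 3.4, -1.3]
position: [0.5041, -0.0264, 0.2365]
ft_force: [-1.1, 4.7, -0.1]
position: [0.5042, -0.0264, 0.2347]
ft_force: [-1.0, 5.6, 0.1]
```

View pics/wrist8c.png

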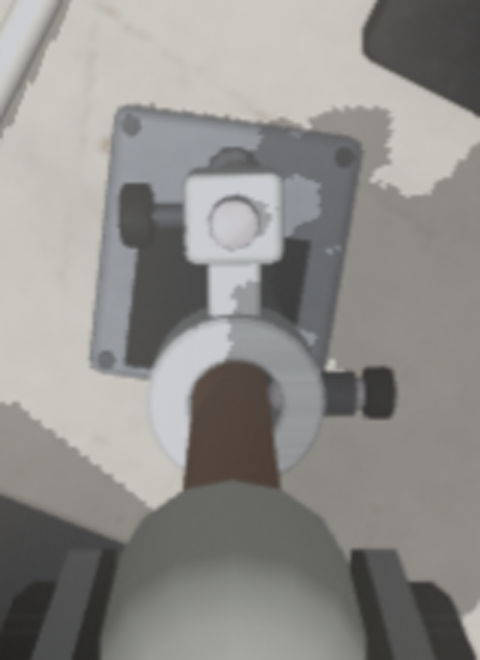

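View pics/side8c.png

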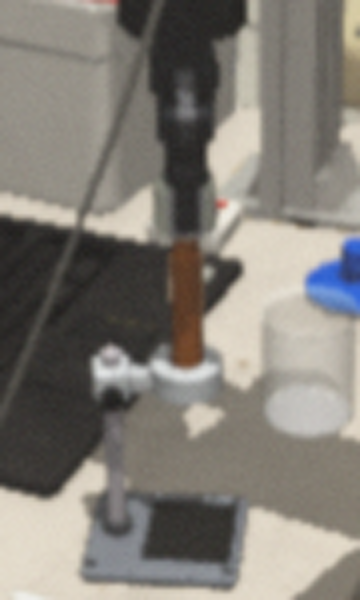

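```bash
python3 -m pendant '[30,0,-0.01,0.02,0,0,0, 30,0,0,0.04,0,0,0, 30,0,0,0.04,0,0,0, 30,0,0,0,0,0,0]' | egrep 'pos|ft';python3 -m pendant '[30,0,0,0.04,0,0,0, 30,0,0,0.04,0,0,0, 30,0,0,0.04,0,0,0]' | egrep 'pos|ft';python3 -m pendant '[30,0,0,0.04,0,0,0, 30,0,0,0.04,0,0,0, 30,0,0,0.04,0,0,0]' | egrep 'pos|ft'
```

```text
position: [0.504, -0.0262, 0.2292]
ft_force: [0.1, 2.9, -2.7]
position: [0.5042, -0.0261, 0.2239]
ft_force: [-1.6, 4.3, 1.9]
position: [0.5042, -0.0261, 0.2177]
ft_force: [-0.8, 5.1, 3.5]
```

```bash
python3 -m pendant '[30,0,-0.005,0.05,0,0,0, 30,0,0,0.05,0,0,0, 30,0,0,0.05,0,0,0, 30,0,0,0.05,0,0,0]' | egrep 'pos|ft';python3 -m pendant '[30,0,0,0.05,0,0,0, 30,0,0,0.05,0,0,0, 30,0,0,0.05,0,0,0, 30,0,0,0.05,0,0,0]' | egrep 'pos|ft';python3 -m pendant '[30,0,0,0.05,0,0,0, 30,0,0,0.05,0,0,0, 30,0,0,0.05,0,0,0, 30,0,0,0.05,0,0,0]' | egrep 'pos|ft'
```

```text
position: [0.5042, -0.0259, 0.2077]
ft_force: [0.1, 4.6, 3.9]
position: [0.5042, -0.0259, 0.1977]
ft_force: [-0.7, 4.2, 3.4]
position: [0.5042, -0.0259, 0.1876]
ft_force: [-0.6, 4.2, 3.3]
```

```bash
python3 -m pendant '[30,0,0,0.05,0,0,0, 30,0,0,0.05,0,0,0, 30,0,0,0.05,0,0,0, 30,0,0,0.05,0,0,0]' | egrep 'pos|ft|wid';python3 -m pendant '[30,0,0,0.05,0,0,0, 30,0,0,0.05,0,0,0, 30,0,0,0.05,0,0,0, 30,0,0,0.05,0,0,0]' | egrep 'pos|ft|wid';python3 -m pendant '[30,0,0,0.05,0,0,0, 30,0,0,0.05,0,0,0, 30,0,0,0.05,0,0,0, 30,0,0,0.05,0,0,0]' | egrep 'pos|ft|wid'
python3 - <<'E'
from h import *
s=snap("side","side9"); crop(s,"side9c",210,150,300,300,4)
w=snap("wrist","wrist9"); crop(w,"wrist9c",200,80,360,300,3)
E
```

```text
position: [0.5042, -0.0259, 0.1776]
ft_force: [-0.3, 4.9, 4.2]
grip_width: 0.0364
position: [0.5042, -0.0258, 0.1676]
ft_force: [-0.3, 5.2, 3.4]
grip_width: 0.0363
position: [0.5042, -0.0258, 0.1576]
ft_force: [-0.6, 5.2, 5.9]
grip_width: 0.0361
```

View pics/side9c.png

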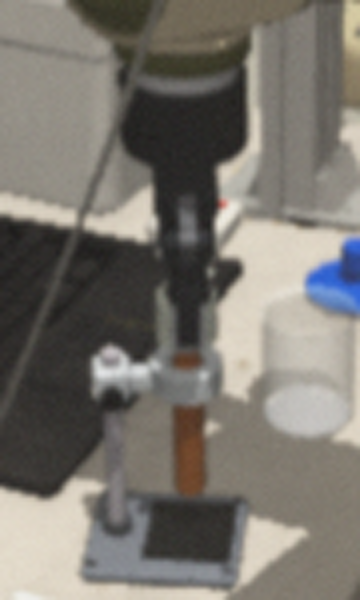

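View pics/wrist9c.png

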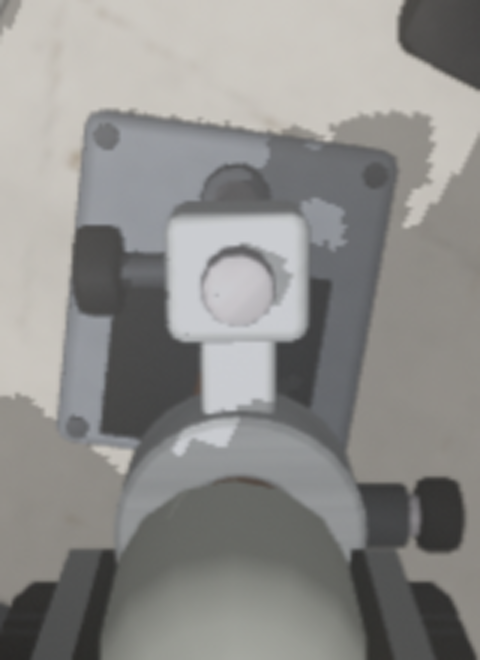

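```bash
python3 -m pendant '[30,0,0,0.04,0,0,0, 30,0,0,0.04,0,0,0, 30,0,0,0.04,0,0,0, 30,0,0,0.04,0,0,0]' | egrep 'pos|ft|wid';python3 -m pendant '[30,0,0,0.03,0,0,0, 30,0,0,0.03,0,0,0, 30,0,0,0.02,0,0,0]' | egrep 'pos|ft|wid';python3 -m pendant '[30,0,0,0.02,0,0,0,30,0,0,0.02,0,0,0]' | egrep 'pos|ft|wid';python3 -m pendant '[30,0,0,0.02,0,0,0,30,0,0,0.01,0,0,0]' | egrep 'pos|ft|wid'
```

```text
position: [0.5042, -0.0259, 0.1499]
ft_force: [-1.0, 4.9, 2.9]
grip_width: 0.0361
position: [0.5041, -0.0259, 0.1456]
ft_force: [0.3, 3.5, -1.1]
grip_width: 0.0365
position: [0.5042, -0.0264, 0.1436]
ft_force: [-0.6, 0.3, -0.6]
grip_width: 0.0364
position: [0.5043, -0.0262, 0.1422]
ft_force: [0.2, 0.5, -0.9]
grip_width: 0.0364
```

```bash
for i in 1 2 3 4; do python3 -m pendant '[30,0,0,0.02,0,0,0,30,0,0,0,0,0,0]' | egrep 'pos|ft'; done
```

```text
position: [0.5043, -0.0262, 0.1417]
ft_force: [-2.8, -0.1, 2.7]
position: [0.5043, -0.0262, 0.1416]
ft_force: [-5.4, 0.2, 12.0]
position: [0.5044, -0.0262, 0.1415]
ft_force: [-8.3, 0.1, 20.4]
position: [0.5044, -0.0262, 0.1414]
ft_force: [-10.5, 0.8, 29.6]
```

```bash
python3 -m pendant '[30,0,0,-0.05,0,0,0,30,0,0,0,0,0,0]' | egrep 'pos|ft'
python3 - <<'E'
from h import *
s=snap("side","side10"); crop(s,"side10c",220,170,300,290,6)
w=snap("wrist","wrist10"); crop(w,"wrist10c",200,150,360,350,3)
E
```

```text
position: [0.5045, -0.026, 0.1416]
ft_force: [-3.1, 0.3, 10.7]
```

View pics/side10c.png

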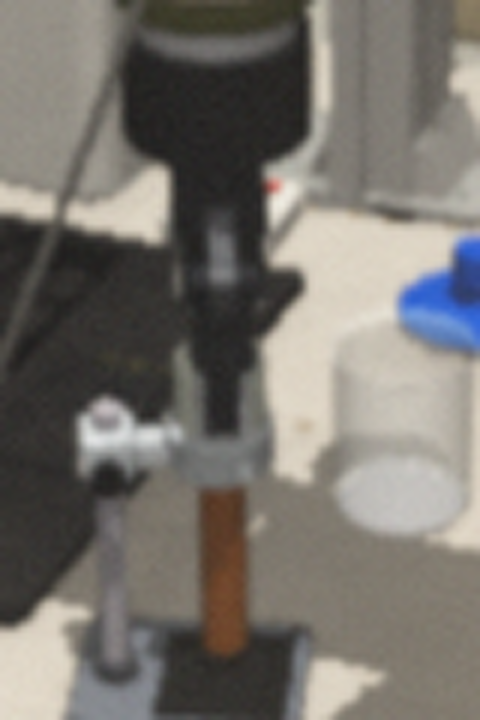

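View pics/wrist10c.png

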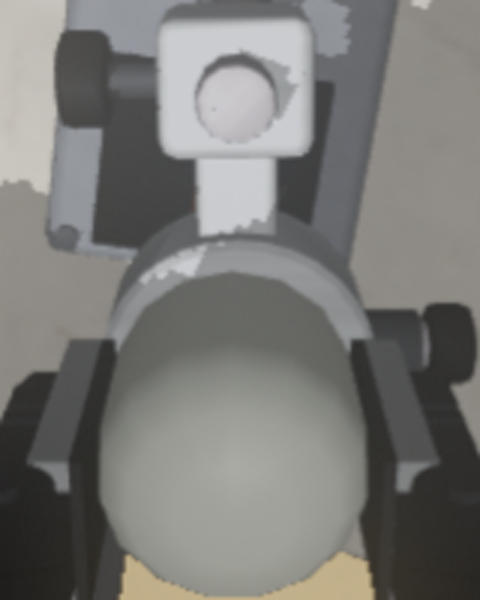

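```bash
python3 - <<'E'
import hax; from hax import *; hax.SAT=50
s=load("side10.npz"); m=brown(s,(245,245,270,295)); v=np.nonzero(m)[0]; print("bottom row",v.max(), centreline(m)[-6:])
a=np.linspace(0,6.28,40)
for z in(.02,.024,.026,.028,.03,.034):
    q=s.proj(np.c_[.5043+.01*np.cos(a),-.0265+.01*np.sin(a),0*a+z]); print(z,q.mean(0).round(2),"lowest v",q[:,1].max().round(2))
g=s.d["frame"]
print(g[270:284,257].tolist())
# earlier end height check at side6 (tcp .2947)
s=load("side6.npz"); print("side6 rows",[s.d["frame"][r,256].tolist() for r in range(220,232)])
for z in(.18,.184,.188): print(z,s.proj(np.c_[.506+.01*np.cos(a),-.027+.01*np.sin(a),0*a+z])[:,1].max())
E
```

```text
bottom row 279 [[257.  274.    9. ]
 [257.5 275.    8. ]
 [257.5 276.    8. ]
 [257.5 277.    8. ]
 [257.5 278.    8. ]
 [256.  279.    3. ]]
0.02 [257.88 279.56] lowest v 281.89
0.024 [257.85 278.29] lowest v 280.62
0.026 [257.84 277.65] lowest v 279.98
0.028 [257.83 277.02] lowest v 279.34
0.03 [257.82 276.38] lowest v 278.7
0.034 [257.79 275.1 ] lowest v 277.41
[[110, 70, 44], [115, 73, 45], [110, 69, 45], [112, 74, 46], [112, 70, 46], [110, 71, 43], [112, 72, 44], [108, 67, 41], [98, 63, 43], [71, 53, 43], [52, 47, 44], [47, 44, 39], [53, 47, 47], [55, 53, 48]]
side6 rows [[113, 69, 45], [113, 72, 44], [112, 72, 46], [110, 69, 45], [112, 71, 45], [115, 77, 51], [118, 90, 69], [97, 80, 67], [68, 64, 56], [56, 52, 49], [61, 57, 55], [56, 52, 51]]
0.18 227.56282975521282
0.184 226.12554688551702
0.188 224.6839383783404
```

```bash
python3 -m pendant '[30,0,0,-0.02,0,0,0,30,0,0,0,0,0,0]' | egrep 'pos|ft'; python3 -m pendant '[42,0,0,0,0,0,0, 50,0,0,0,0,0,0, 65,0,0,0,0,0,0, 65,0,0,0,0,0,0, 65,0,0,-0.1,0,0,0]' 
python3 - <<'E'
from h import *
s=snap("side","side11"); crop(s,"side11c",220,170,300,290,6)
E
```

```text
position: [0.5043, -0.0259, 0.1417]
ft_force: [-0.7, 0.1, 2.5]
time_s: 17.6
position: [0.504, -0.0258, 0.1465]
tool_rot: [[0.914, 0.407, 0.001], [0.407, -0.914, 0.0], [0.001, 0.0, -1.0]]
ft_force: [0.2, 0.9, 0.4]
grip_width: 0.0652
```

View pics/side11c.png

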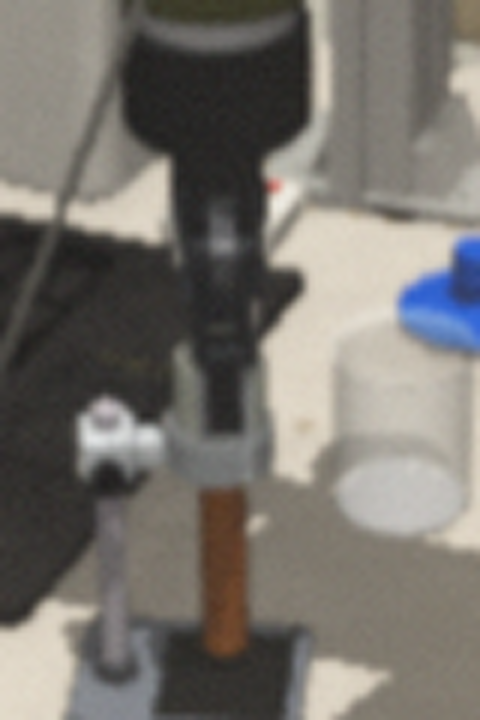

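```bash
python3 -m pendant '[65,0,0,-0.2,0,0,0, 65,0,0,-0.4,0,0,0, 65,0,0,-0.4,0,0,0, 30,0,0,-0.3,0,0,0, 0,0,0,0,0,0,0, 0,0,0,0,0,0,0, 0,0,0,0,0,0,0, 0,0,0,0,0,0,0]' | egrep 'pos|ft|wid'
python3 - <<'E'
from h import *
s=snap("side","side12"); crop(s,"side12c",220,170,300,290,6)
w=snap("wrist","wrist12"); crop(w,"wrist12c",190,150,370,370,3)
g=s.d["frame"]; print(g[274:284,257].tolist())
E
```

```text
position: [0.5038, -0.0258, 0.2111]
ft_force: [0.1, -0.5, 0.4]
grip_width: 0.0002
[[113, 71, 48], [114, 74, 48], [116, 77, 50], [114, 71, 46], [103, 66, 43], [73, 53, 41], [51, 48, 40], [44, 44, 41], [49, 48, 45], [54, 52, 48]]
```

View pics/side12c.png

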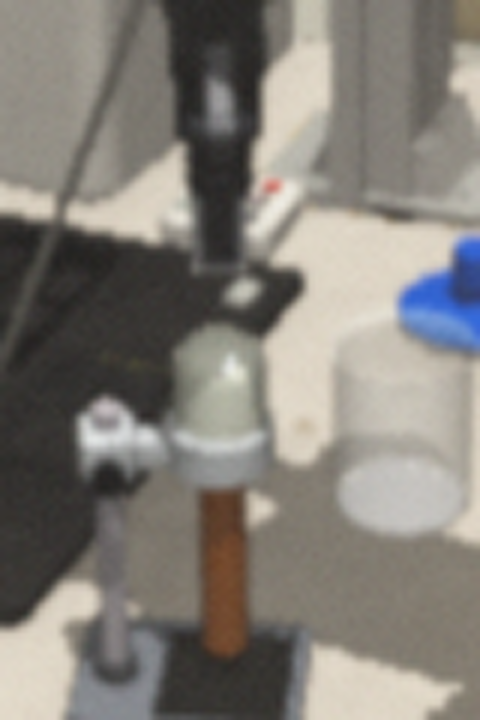

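View pics/wrist12c.png

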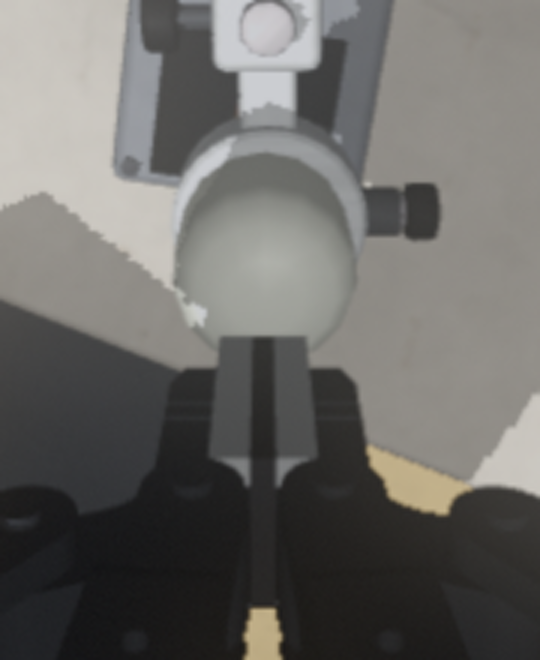

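```bash
python3 -m pendant '[0,0.005,0.015,0.2,0,0,0, 0,0,0,0.2,0,0,0, 0,0,0,0.12,0,0,0, 0,0,0,0.04,0,0,0, 0,0,0,0,0,0,0]' | egrep 'pos|ft'; for i in 1 2 3 4; do python3 -m pendant '[0,0,0,0.02,0,0,0, 0,0,0,0.0,0,0,0]' | egrep 'pos|ft'; done
```

```text
position: [0.5046, -0.0264, 0.1835]
ft_force: [0.5, 0.9, -0.5]
position: [0.5048, -0.0265, 0.183]
ft_force: [-0.3, 0.4, 0.6]
position: [0.5047, -0.0265, 0.1819]
ft_force: [0.4, 0.4, 0.7]
position: [0.5046, -0.0264, 0.1808]
ft_force: [-0.3, 0.4, -0.1]
position: [0.5046, -0.0264, 0.1797]
ft_force: [0.3, -0.7, 0.3]
```

```bash
for i in 1 2 3 4; do python3 -m pendant '[0,0,0,0.02,0,0,0, 0,0,0,0.0,0,0,0]' | egrep 'pos|ft'; done
```

```text
position: [0.5047, -0.0264, 0.1787]
ft_force: [0.7, 0.8, -0.2]
position: [0.5047, -0.0264, 0.1777]
ft_force: [-0.3, -0.2, 0.4]
position: [0.5046, -0.0265, 0.1767]
ft_force: [1.0, -0.3, -0.1]
position: [0.5048, -0.0265, 0.1761]
ft_force: [-0.6, -1.4, 1.8]
```

```bash
for i in 1 2 3; do python3 -m pendant '[0,0,0,0.02,0,0,0, 0,0,0,0.0,0,0,0]' | egrep 'pos|ft'; done
```

```text
position: [0.5049, -0.0265, 0.176]
ft_force: [-2.5, 0.9, 9.8]
position: [0.5049, -0.0265, 0.1759]
ft_force: [-6.2, 0.8, 18.2]
position: [0.505, -0.0266, 0.1758]
ft_force: [-8.1, 0.9, 25.9]
```

```bash
python3 -m pendant '[0,0,0,-0.1,0,0,0, 0,0,0,-0.4,0,0,0, 40,0,0,-0.5,0,0,0, 70,0,0,-0.2,0,0,0]' | egrep 'pos|ft'
python3 - <<'E'
from plan import *
s=snap("side","side13"); crop(s,"side13c",220,170,300,290,6)
plan([.47,-.35,.22],down(-66))
E
```

```text
position: [0.5051, -0.0266, 0.2346]
ft_force: [0.5, -0.9, 0.6]
t 21.7 p [ 0.5054 -0.0266  0.2352] F [-0.3  0.4  0.7] w 35.8
rot units total [ 0.03 -0.04 -0.  ] rows>= 0.0
trans units total (new frame) [-3.277  5.62   0.304] norm 6.51
```

View pics/side13c.png

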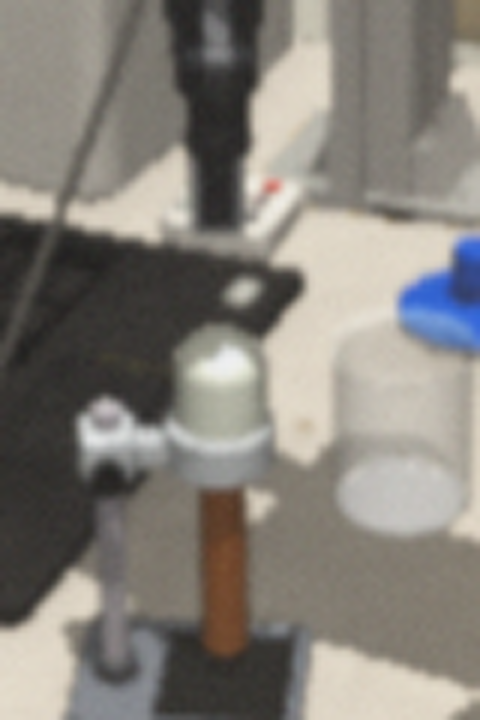

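Pestle looks seated with its head on the collar. Now to the lid.

```bash
python3 -m pendant '[85,-0.2,0.34,0,0,0,0, 85,-0.35,0.6,0,0,0,0, 85,-0.4,0.69,0,0,0,0, 85,-0.4,0.69,0,0,0,0, 85,-0.4,0.69,0,0,0,0, 85,-0.4,0.69,0,0,0,0, 85,-0.4,0.69,0,0,0,0, 85,-0.35,0.6,0.1,0,0,0, 85,-0.25,0.43,0.1,0,0,0, 85,-0.1,0.2,0.1,0,0,0, 85,0,0,0,0,0,0]'
python3 - <<'E'
from plan import *
for n in("wrist","top","side"): c=snap(n,n+"14"); cv2.imwrite(f"pics/{n}14.png",c.d["frame"][:,:,::-1])
print(observe()["q"].round(1))
E
```

```text
time_s: 22.8
position: [0.47, -0.3497, 0.216]
tool_rot: [[0.914, 0.405, 0.0], [0.405, -0.914, 0.002], [0.001, -0.002, -1.0]]
ft_force: [0.2, 0.3, 0.1]
grip_width: 0.0849
[-48.1  25.9  69.9   0.1  84.1  17.8]
```

View pics/wrist14.png

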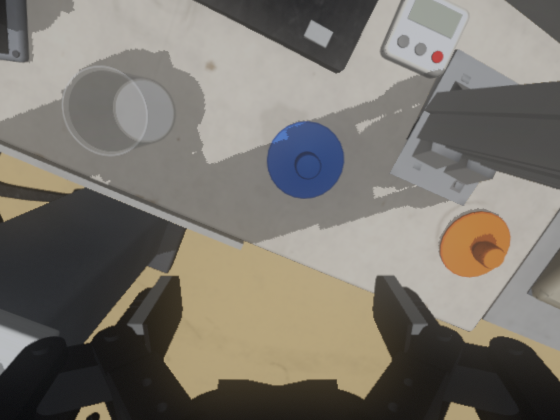

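```bash
python3 - <<'E'
from plan import *
w=load("wrist14.npz"); f=w.d["frame"]; hsv=cv2.cvtColor(f,cv2.COLOR_RGB2HSV)
b=((hsv[...,0]>100)&(hsv[...,0]<130)&(hsv[...,1]>120)).astype(np.uint8); b[:, :250]=0; b[:,360:]=0; b[230:]=0
cs,_=cv2.findContours(b,cv2.RETR_EXTERNAL,cv2.CHAIN_APPROX_NONE); c=max(cs,key=cv2.contourArea); e=cv2.fitEllipse(c); print(e)
L=w.plane(*e[0],.011); print("lid disc",L,"edge r",np.linalg.norm(w.plane(e[0][0]+e[1][0]/2,e[0][1],.011)-L))
print("knob top approx",w.plane(308,166,.046))
crop(w,"lid14",260,115,355,205,6)
crop(w,"bk14",50,55,190,165,5)
plan([L[0],L[1],.1],down(-66))
E
```

```text
((305.0484619140625, 159.6423797607422), (73.47969818115234, 74.71411895751953), 40.66291809082031)
lid disc [ 0.50498531 -0.36520209  0.011     ] edge r 0.038195599765104865
knob top approx [ 0.50427611 -0.3655689   0.046     ]
t 22.95 p [ 0.4708 -0.348   0.2179] F [ 0.  -0.  -0.7] w 84.6
rot units total [ 0.01 -0.01  0.01] rows>= 0.0
trans units total (new frame) [0.486 0.592 2.358] norm 2.48
```

View pics/lid14.png

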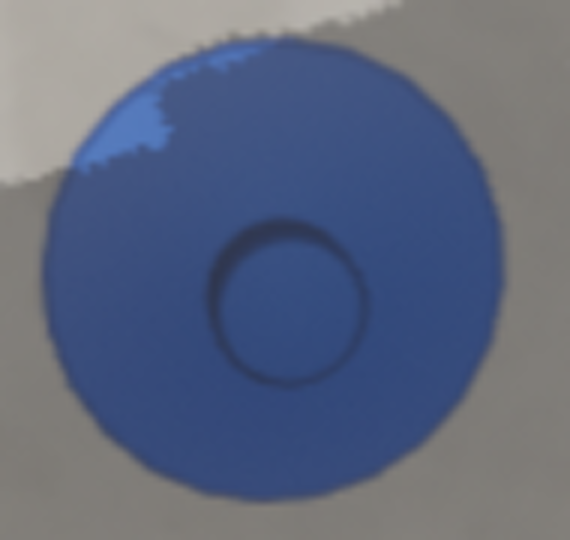

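View pics/bk14.png

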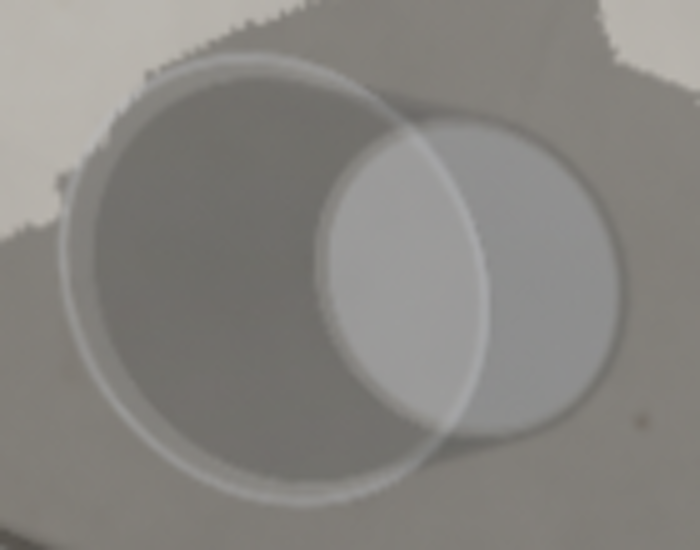

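```bash
python3 -m pendant '[85,0.24,0.3,0.3,0,0,0, 85,0.24,0.3,0.5,0,0,0, 85,0,0,0.6,0,0,0, 85,0,0,0.5,0,0,0, 85,0,0,0.4,0,0,0, 85,0,0,0,0,0,0, 85,0,0,0,0,0,0]' | egrep 'pos|ft'
python3 - <<'E'
from plan import *
w=load("wrist14.npz"); print("rim",w.plane(105,110.6,.085))
plan([.5045,-.3655,.019],down(-66))
w=snap("wrist","wrist15"); cv2.imwrite("pics/wrist15.png",w.d["frame"][:,:,::-1])
E
```

```text
position: [0.5054, -0.3663, 0.104]
ft_force: [0.5, -0.8, 1.1]
rim [ 0.48373154 -0.19387603  0.085     ]
t 23.65 p [ 0.5054 -0.3663  0.104 ] F [ 0.5 -0.8  1.1] w 85.1
rot units total [ 0.01 -0.02  0.01] rows>= 0.0
trans units total (new frame) [-0.009 -0.022  1.699] norm 1.7
```

View pics/wrist15.png

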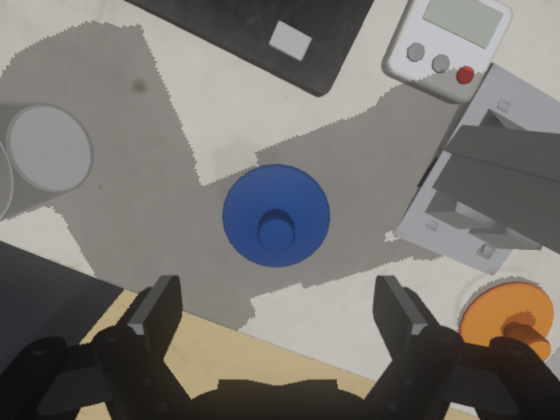

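```bash
python3 -m pendant '[85,-0.01,-0.02,0.3,0,0,0, 85,0,0,0.4,0,0,0, 85,0,0,0.4,0,0,0, 85,0,0,0.3,0,0,0, 85,0,0,0.2,0,0,0, 85,0,0,0.08,0,0,0, 60,0,0,0,0,0,0, 40,0,0,0,0,0,0]' 40| egrep 'pos|ft'; python3 -m pendant '[30,0,0,0,0,0,0, 18,0,0,0,0,0,0, 18,0,0,0,0,0,0, 18,0,0,0,0,0,0, 18,0,0,0,0,0,0]' 40
python3 - <<'E'
from plan import *
w=snap("wrist","wrist16"); cv2.imwrite("pics/wrist16.png",w.d["frame"][:,:,::-1])
s=snap("side","side16"); crop(s,"side16c",230,150,350,290,4)
E
```

```text
position: [0.5045, -0.3666, 0.0199]
ft_force: [0.3, -0.8, 0.7]
time_s: 25.0
position: [0.5043, -0.3663, 0.0196]
tool_rot: [[0.914, 0.407, 0.003], [0.407, -0.914, -0.001], [0.002, 0.002, -1.0]]
ft_force: [-2.3, 2.0, 6.5]
grip_width: 0.0228
```

View pics/wrist16.png

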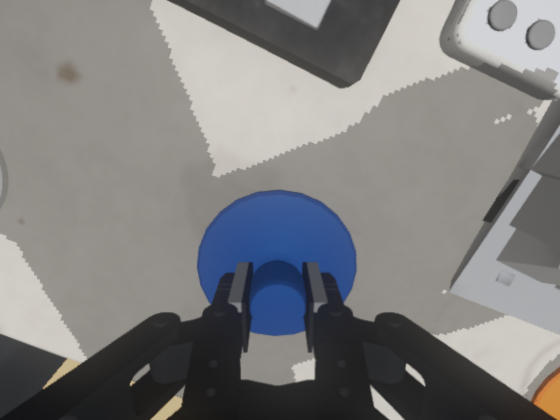

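View pics/side16c.png

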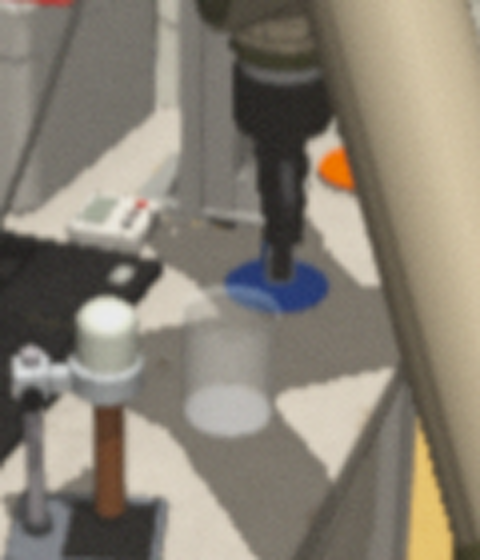

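```bash
python3 -m pendant '[18,0,0,-0.1,0,0,0, 18,0,0,-0.3,0,0,0, 18,0,0,-0.5,0,0,0, 18,0,0,-0.6,0,0,0, 18,0,0,-0.6,0,0,0, 18,0,0,-0.4,0,0,0, 18,0,0,-0.2,0,0,0, 18,0,0,0,0,0,0]' 40
python3 - <<'E'
from plan import *
w=snap("wrist","wrist17"); cv2.imwrite("pics/wrist17.png",w.d["frame"][:,:,::-1])
t=snap("top","top17"); crop(t,"top17",180,180,340,280,5)
plan([.4835,-.1945,.155],down(-66))
E
```

```text
time_s: 25.9
position: [0.5041, -0.3665, 0.1549]
tool_rot: [[0.914, 0.407, 0.004], [0.407, -0.914, -0.002], [0.003, 0.003, -1.0]]
ft_force: [1.1, 0.6, -0.2]
grip_width: 0.0231
t 26.0 p [ 0.5035 -0.3659  0.1527] F [ 0.1 -0.7 -1.5] w 22.8
rot units total [-0.   -0.01 -0.  ] rows>= 0.0
trans units total (new frame) [ 1.029 -3.294 -0.045] norm 3.45
```

View pics/wrist17.png

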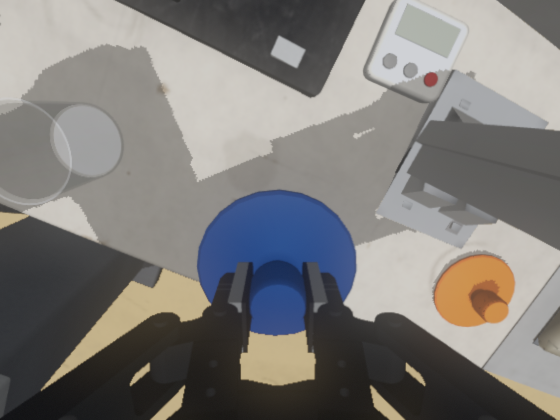

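View pics/top17.png

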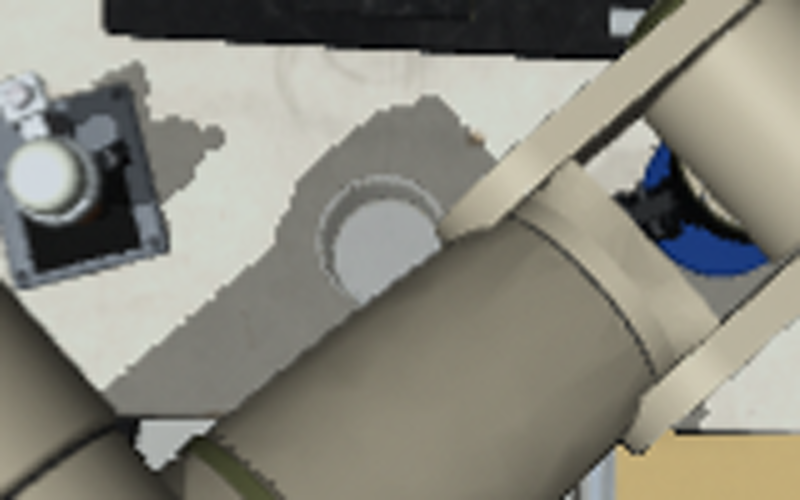

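```bash
python3 -m pendant '[18,0.06,-0.2,0,0,0,0, 18,0.14,-0.46,0,0,0,0, 18,0.17,-0.54,0,0,0,0, 18,0.17,-0.54,0,0,0,0, 18,0.17,-0.54,0,0,0,0, 18,0.14,-0.46,0,0,0,0, 18,0.11,-0.34,0,0,0,0, 18,0.06,-0.2,0,0,0,0, 18,0,0,0,0,0,0, 18,0,0,0,0,0,0]' 40
python3 - <<'E'
from plan import *
w=snap("wrist","wrist18"); cv2.imwrite("pics/wrist18.png",w.d["frame"][:,:,::-1])
s=snap("side","side18"); crop(s,"side18",230,160,330,280,6)
plan([.4835,-.1945,.105],down(-66))
E
```

```text
time_s: 27.0
position: [0.4839, -0.1962, 0.1538]
tool_rot: [[0.914, 0.407, 0.002], [0.407, -0.914, -0.001], [0.002, 0.001, -1.0]]
ft_force: [0.2, 0.1, -0.4]
grip_width: 0.023
t 27.1 p [ 0.4839 -0.1965  0.1537] F [-0.6  0.6 -1.4] w 22.9
rot units total [ 0.01 -0.01 -0.01] rows>= 0.0
trans units total (new frame) [ 0.009 -0.04   0.975] norm 0.98
```

View pics/wrist18.png

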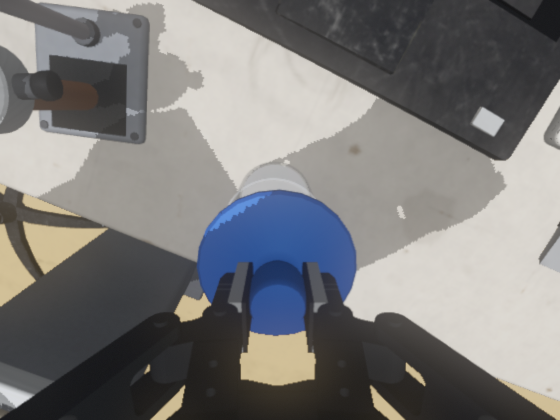

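View pics/side18.png

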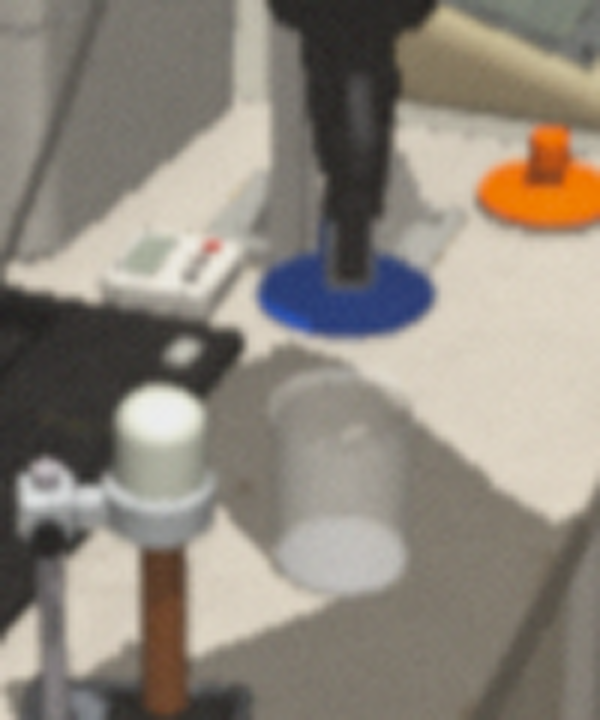

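```bash
python3 -m pendant '[18,0.01,-0.04,0.2,0,0,0, 18,0,0,0.3,0,0,0, 18,0,0,0.2,0,0,0, 18,0,0,0.1,0,0,0, 18,0,0,0.08,0,0,0, 18,0,0,0.04,0,0,0, 18,0,0,0,0,0,0]' 40|egrep 'pos|ft'; for i in 1 2 3 ; do python3 -m pendant '[18,0,0,0.02,0,0,0, 18,0,0,0.02,0,0,0, 18,0,0,0,0,0,0]'|egrep 'pos|ft'; done
```

```text
position: [0.4835, -0.1937, 0.1079]
ft_force: [0.2, 0.2, -1.3]
position: [0.4835, -0.1936, 0.1059]
ft_force: [-0.2, -0.2, -1.9]
position: [0.4834, -0.1936, 0.1037]
ft_force: [-0.2, -0.7, -0.3]
position: [0.4834, -0.1936, 0.1017]
ft_force: [0.2, -0.2, -0.6]
```

```bash
python3 -m pendant '[18,0,0,0.02,0,0,0, 18,0,0,0.02,0,0,0, 18,0,0,0,0,0,0]'|egrep 'pos|ft'; for i in 1 2 3; do python3 -m pendant '[18,0,0,0.01,0,0,0, 18,0,0,0,0,0,0]'|egrep 'pos|ft'; done
```

```text
position: [0.4835, -0.1936, 0.0997]
ft_force: [-0.2, 0.4, 0.0]
position: [0.4835, -0.1936, 0.0993]
ft_force: [-0.5, 0.2, -1.0]
position: [0.4835, -0.1936, 0.0988]
ft_force: [-0.8, 0.1, -0.5]
position: [0.4836, -0.1937, 0.0985]
ft_force: [-0.4, 0.4, 0.9]
```

```bash
for i in 1 2; do python3 -m pendant '[18,0,0,0.01,0,0,0, 18,0,0,0,0,0,0]'|egrep 'pos|ft'; done
python3 - <<'E'
from plan import *
s=snap("side","side19"); crop(s,"side19",230,160,330,280,6)
E
```

```text
position: [0.4837, -0.1938, 0.0984]
ft_force: [-0.3, 1.1, 5.3]
position: [0.4839, -0.1938, 0.0984]
ft_force: [-1.7, 1.0, 9.3]
```

View pics/side19.png

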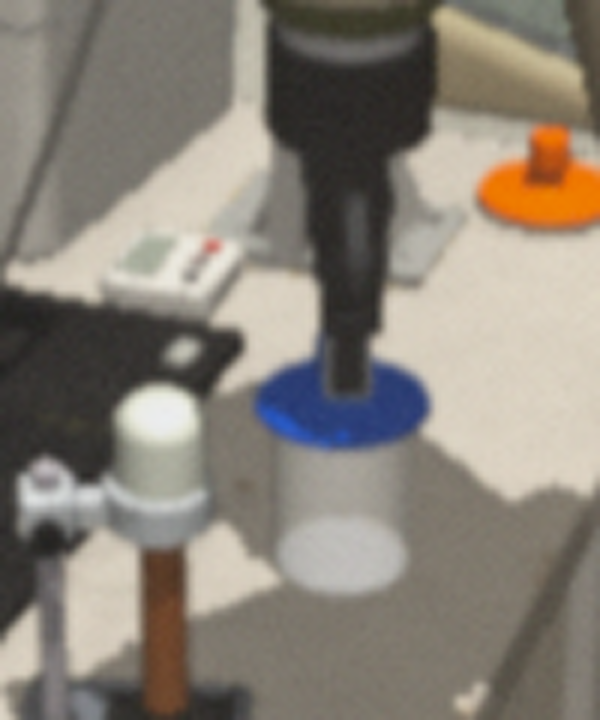

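Seated at the expected height with light contact. I'll relax, release, and back straight up.

```bash
python3 -m pendant '[18,0,0,-0.01,0,0,0, 26,0,0,0,0,0,0, 32,0,0,0,0,0,0, 45,0,0,0,0,0,0, 60,0,0,0,0,0,0, 60,0,0,-0.1,0,0,0, 60,0,0,-0.3,0,0,0, 60,0,0,-0.5,0,0,0, 60,0,0,-0.6,0,0,0, 60,0,0,-0.6,0,0,0, 60,-0.3,0,-0.6,0,0,0, 60,-0.4,0,-0.4,0,0,0]'
python3 -m pendant '[60,-0.4,0,-0.2,0,0,0, 60,0,0,0,0,0,0, 60,0,0,0,0,0,0]'
python3 - <<'E'
from plan import *
for n in("wrist","top","side"): c=snap(n,n+"20"); cv2.imwrite(f"pics/{n}20.png",c.d["frame"][:,:,::-1])
crop(load("side20.npz"),"side20c",220,170,330,300,5)
E
```

```text
time_s: 31.25
position: [0.4513, -0.2079, 0.2551]
tool_rot: [[0.913, 0.408, 0.004], [0.408, -0.913, -0.002], [0.003, 0.003, -1.0]]
ft_force: [-0.4, -0.9, 1.2]
grip_width: 0.06
time_s: 31.55
position: [0.4329, -0.2159, 0.2628]
tool_rot: [[0.914, 0.406, 0.003], [0.406, -0.914, -0.0], [0.002, 0.001, -1.0]]
ft_force: [0.6, 0.2, -0.7]
grip_width: 0.0601
```

View pics/wrist20.png

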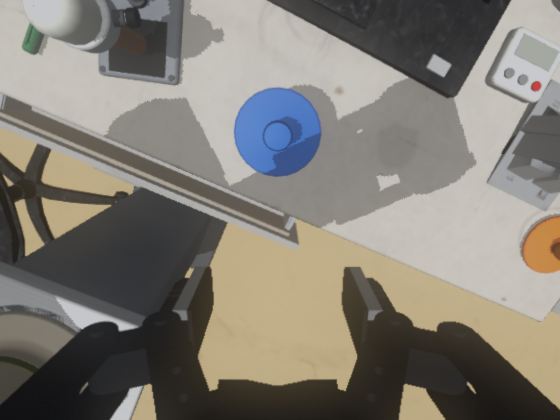

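View pics/side20c.png

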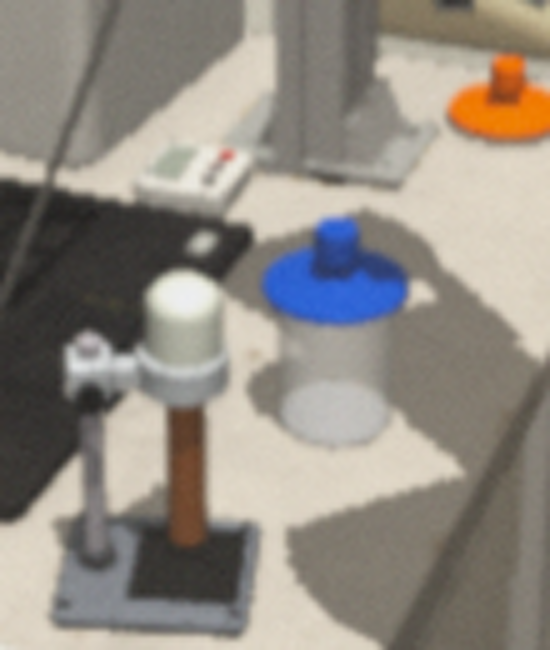

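View pics/top20.png

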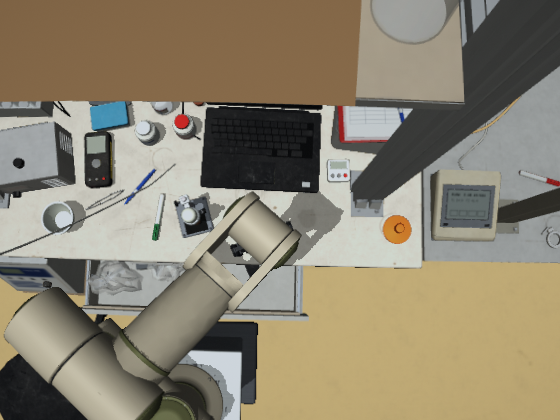

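```bash
python3 - <<'E'
import hax; from hax import *; hax.SAT=50
w=load("wrist20.npz"); f=w.d["frame"]; hsv=cv2.cvtColor(f,cv2.COLOR_RGB2HSV)
b=((hsv[...,0]>100)&(hsv[...,0]<130)&(hsv[...,1]>120)).astype(np.uint8); b[:,:225]=0;b[:,330:]=0;b[190:]=0
cs,_=cv2.findContours(b,cv2.RETR_EXTERNAL,cv2.CHAIN_APPROX_NONE); e=cv2.fitEllipse(max(cs,key=cv2.contourArea))
print("lid",w.plane(*e[0],.096))
X=w.cloud(); m=(b>0)&(X[...,2]<.105)&(X[...,2]>.08); P=X[m]; A=np.c_[P[:,:2]-P[:,:2].mean(0),np.ones(len(P))]; k=np.linalg.lstsq(A,P[:,2],rcond=None)[0]; print("disc plane slope deg",np.degrees(k[:2]),"z",k[2],len(P))
s=load("side20.npz"); mk=brown(s,(245,245,270,295)); C=centreline(mk); k=np.polyfit(C[3:-3,1],C[3:-3,0],1); q=s.proj([[.5043,-.0265,.11],[.5043,-.0265,.03]]); print("handle u",np.polyval(k,q[:,1]),"upright exp",q[:,0])
for tag in("top0","top20"):
    t=load(tag+".npz"); h=cv2.cvtColor(t.d["frame"],cv2.COLOR_RGB2HSV); g=(h[...,0]>50)&(h[...,0]<85)&(h[...,1]>120); g[:,:140]=0;g[:,175:]=0;g[:190]=0;g[245:]=0; print(tag,np.argwhere(g).mean(0))
s2=observe(); print(s2["time_s"],s2["position"])
E
```

```text
lid [ 0.4848931  -0.19270777  0.096     ]
disc plane slope deg [-0.10855333  0.00774417] z 0.09113277256419022 5087
handle u [256.71698342 256.75601533] upright exp [257.41425739 257.90697603]
top0 [231.35294118 155.32352941]
top20 [231.41791045 155.28358209]
31.7 [ 0.43327772 -0.21555529  0.2620751 ]
```

```bash
python3 -c "
from rig import *
print(close_job())"
```

```text
the job is handed in; nothing more can be done
None
```

The pestle hangs home in the collar, the lid is on the emptied beaker, and I handed the job in at 31.7 s; no verdict was reported.

- **Pestle:** I gripped its head along its tilted axis, drew it out, uprighted it and lowered it through the collar by feel, feeling the catch drag and then slip onto the neck. The fingertips met the collar about 2 mm before home (about 30 N), so I let go. A closed-finger push on top of the head then stopped hard at z = 0.176 m, the home height, with 26 N.
- **Lid:** I set it down in 0.5 to 2 mm steps until light contact of about 9 N. It stopped where expected: the tool rose 78.8 mm between pick-up and seat, against 79 mm computed.

**Last checks**
- The lid is level within about 0.1° and about 2 mm from the measured rim centre.
- The marker has not moved, the beaker stands, and the robot is clear of everything.

**Checks that disagreed**
- The depth image put the lid's disc at z = 0.091 m, not the expected 0.096 m. I trusted the contact height, because the disc is wider than the rim and cannot sink into it.
- The side view suggests the handle leans about 1°. That is within its pixel noise and under the 4.5° limit.

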